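# Tighten the rod clamp of a lab stand with a ratchet wrench

## Robot

A 7-joint arm with a two-finger parallel gripper is mounted at the origin on the work surface. World frame = base frame: x ahead of the robot, y to its left, z up, the work surface at z = 0. Lengths are in m, angles in rad, forces in N, time in s.
With the tool pointing down it reaches from about 0.4 to 0.85 m from the base axis. Payload 6.9 kg.
Tool frame: the origin (TCP) lies at the very end of the fingers, on their centre line; the grasp point (between the pads) lies 19 mm behind it; z points along the fingers, y is the direction in which the jaws open and shut (so a half turn about z gives the same grasp; the last joint's range is limited). The gripper opens to 85 mm and grips with 20 to 120 N. Pads are 22 mm wide; open, the fingers measure 114 mm over their backs; the gripper's body (76 mm by 85 mm) begins 54 mm behind the grasp point. The pads swing forward as they close: fully open they stand 13 mm farther back than shut.
Start: joints at [-1.121, 0.507, -0.238, 1.5, 0.126, 1.149, -0.155], TCP at [0.211, 0.588, 0.195] pointing down, gripper open.
Joint ranges: [-3.08, 3.08], [-0.24, 2.05], [-1.43, 1.35], [0, 2.5], [-1.52, 4.66], [0.17, 1.96], [-2.89, 2.89]. Speed limits (rad/s): [2.39, 2.39, 3.14, 3.14, 3.14, 3.14, 3.14].

## Interface

Orientations are given as a unit quaternion [w, x, y, z].
In Python, from station import ctrl gives the robot as it stands. The module is installed in compiled form; this text tells all that it offers.
- The arm moves only by the shell command python3 -m handwheel 'ROWS' [OPENING] [FORCE]. ROWS is text: rows parted by semicolons, each of 4 numbers parted by spaces: the shift along the world's x, y, z in units of 50 mm (1.0 is 50 mm), then the turn about the world's z in units of 5 degrees (1.0 is 5 degrees). In form: x y z twist; .... A call has exactly 5 rows; each row shifts and turns the commanded pose from where the row before left it; what a row does not reach is not made up. A row lasts 1/8 s, in which the tool goes at most 62.5 mm and 10.7 degrees, less where a joint would pass 70% of its speed; a pose out of reach is approached as far as the arm can. A call is refused whole if a number of a shift passes 1 or a number of a turn 1, either way. A call with a gripper value outside its range is refused whole. OPENING is the opening, from 0 (shut) to 1 (fully open), set as the call begins (- or left out, the last holds). The fingers move at their own pace and stop on an object; FORCE is the grip in N (left out, the last holds). Time passes only in rows, so rows that do not move let the fingers close, or fill a call up. It gives the time, the measured TCP pose, the force and the opening at its end, in the units of the state.
- ctrl.sense(): the state, without advancing time (a new reading comes with each control period).
- ctrl.camera(name): name is "scene" or "top" or "wrist"; returns a dict with "frame" (480x640x3 uint8, red, green, blue), "vertical_fov" (degrees; the focal length in pixels is half the picture's height over the tangent of half this angle, whatever the lens; pixels are square), "cx", "cy" (the principal point, pixels), "dist" ([k1, k2, p1, p2, k3] as OpenCV has them; the pictures are not rectified), "xyz" and "attitude" of the camera in the world. Camera axes: x right, y down, z forward; pixel columns grow to the right and rows downward; lengths in m; the calibration is good to about 2 mm. A picture is of the moment at which its call begins. There is no depth.
- ctrl.finish_job(): hands the job in, once; it reports no verdict.
The state is a dict: "clock": time; "q": joint angles; "joint_vel": joint speeds; "joint_efforts": joint torques, N m; "tcp_pos": TCP position; "ee_rot": TCP orientation; "force": force on the tool from outside, world axes, zero at the start; "wrist_torque": the same for the moment, N m; "width": finger opening in m.
Only numpy, scipy, OpenCV 4.12 (cv2) and the standard library are available. Lean on these libraries where they do the work, as an engineer would, in place of code of your own. Each camera call takes 0.05 s, during which the arm holds its last target.

## Task

The clamp that holds this lab stand's rod has come loose. Put the ratchet wrench over the fluted nut and swing its handle back and forth, letting it slip on each return stroke, until the nut is tight and the handle comes up solid; then stop pulling at once, without forcing it, and leave the wrench lying flat on the nut. Turn the nut only with the wrench, do not touch the stand or nut with the gripper, and leave the cup, the bottle and the tape roll where they are.

Things in the scene. Friction and masses are not known exactly. Their poses are not given: they have to be found in the camera images.
- wrench: Loose plain-steel ratchet ring wrench, 0.3 kg, lying flat, right way up. Origin: centre of the underside of its ring head; z up; handle along -x. Ring: outside 62 mm, bore 43 mm, 24 mm high. Neck 30 mm wide, 24 high, to x = -51 mm, then the bar; round foot, 24 mm across, at x = -172 mm. Centre of mass at x = -21 mm. Goes on the nut at any angle, pushed down gently from above.
- stand: Fixed low stand foot of dark steel. Origin on the table under the nut's axis, z up. Foot plate from x = -42 to 108 mm, y = -45 to 45 mm, 30 mm high, with a 60 mm round boss to z = 40 mm under the nut. Nothing stands on the -x side of the nut, which looks roughly towards the robot; the rod and its clamp stand on the +x side.
- nut_seat (a point): Point on the nut's vertical axis, on top of its 60 mm round flange, 44 mm above the table: where the wrench's origin rests when it is fully down. Axes as the stand's. The steel nut above it has ten upright round ribs, 39.6 mm across over the ribs, leaning inward at the top as a lead-in; its top is 27 mm above this point.
- nut (a joint): Angle of the fluted nut, rad; grows clockwise seen from above (tightening). Starts at 0 to 0.6; hard stop, tight, at 3.2. Ribs are 0.63 apart, so a drive stroke may begin with that much idle swing. Running torque 0.15 Nm (6 to 14 N on a hand 75 mm from the axis, as the pawl pulls sideways too); 0.35 Nm is tight enough, over 0.8 is forcing. Stays where left.
- cup: Bystander: empty white cup, 72 mm across, 85 mm high; origin under its centre. Leave alone.
- bottle: Bystander: amber bottle with a cap, 62 mm across, 170 mm high; origin under its centre. Leave alone.
- tape: Bystander: pale roll of tape, ring of 72 mm outside, 24 mm high, lying flat; origin under its centre. Leave alone.
- handle_grip (a point): Point on the wrench's bar, 75 mm behind the ring's centre and 22 mm above its underside: a good place to grip. The straight bar is 14 mm wide and 14 mm high (15 to 29 mm above the underside), from x = -51 to -160 mm of the wrench.
- pawl_tip (a point): Tip of the sprung dark pawl in the bore, on the handle side. It catches a rib of the nut when the wrench turns clockwise (seen from above) and slips counter-clockwise with little drag (under 0.1 Nm): it drives clockwise only. If the wrench stops 10 mm or so high when put on, the pawl stands on a rib: lift a little, turn 0.15 rad and try again.
- rod_foot (a point): Foot of the upright steel rod (12 mm thick, top 327 mm above the table), 86 mm from the nut's axis. Behind it a fixed cheek, 64 mm high; between nut and rod a light jaw 16 mm thick, 48 wide, its top 55 mm above the table, that moves 10 mm to the rod as the nut is tightened and meets it when tight.
Things that resemble listed ones, but are neither listed nor needed, are in the scene too. Of the things like the wrench, leave any that is pink; of the rest the larger one is meant.

How it is judged:
By the outcome, as a careful person would: the job done as asked, in the order asked, and still so for the second after the job is handed in, with the robot touching nothing.
It also fails if it takes over 64 s, if anything falls off the work surface, if the arm or the gripper's body presses on something with over 40 N, if the wrist force passes 120 N, or if a joint passes its speed limit or range.

## Working session

There is one attempt and no reset: what is moved stays moved. The work goes in short steps, Python scripts to look and compute and a shell command to move; the robot and the scene stay as the last step left them, time stands still between calls to the robot, and variables do not carry over. Pictures are saved under pics/ and viewed, and the job is handed in when it is done.

```bash
mkdir -p pics; ls; cat > h.py <<'E'
import numpy as np, cv2, json
from station import ctrl
from scipy.spatial.transform import Rotation as R
def grab(name,fn=None):
    c=ctrl.camera(name)
    if fn: cv2.imwrite('pics/'+fn,cv2.cvtColor(c['frame'],cv2.COLOR_RGB2BGR))
    return c
def K(c):
    f=240/np.tan(np.radians(c['vertical_fov'])/2)
    return np.array([[f,0,c['cx']],[0,f,c['cy']],[0,0,1.]])
def Rm(c):
    a=np.array(c['attitude'],float)
    return a if a.shape==(3,3) else R.from_quat([a[1],a[2],a[3],a[0]]).as_matrix()
def ray(c,px):
    u=cv2.undistortPoints(np.array(px,float).reshape(-1,1,2),K(c),np.array(c['dist'],float)).reshape(-1,2)
    d=np.c_[u,np.ones(len(u))]@Rm(c).T
    return np.array(c['xyz'],float),d
def plane(c,px,z):
    o,d=ray(c,px); return o+d*((z-o[2])/d[:,2])[:,None]
def proj(c,P):
    Rt=Rm(c).T; t=-Rt@np.array(c['xyz'],float)
    return cv2.projectPoints(np.array(P,float).reshape(-1,1,3),cv2.Rodrigues(Rt)[0],t,K(c),np.array(c['dist'],float))[0].reshape(-1,2)
E
python3 - <<'E'
from h import *
for n in ['scene','top','wrist']:
    c=grab(n,n+'0.png'); print(n,c['vertical_fov'],c['xyz'],c['attitude'],c['dist'],c['cx'],c['cy'])
print(ctrl.sense())
E
```

```text
pics
scene 57.859870723715304 [1.26543836 0.09913803 0.95790207] [-0.19686462  0.61985149  0.72249083 -0.23459635] [0.00276117 0.         0.         0.         0.        ] 321.9483685565766 246.56720788595277
top 52.070403294686955 [ 0.50987363 -0.00934139  1.06177997] [-0.04987687  0.71150501 -0.70029195  0.02939571] [-0.04134517  0.          0.          0.          0.        ] 327.0789016988637 233.3809981964015
wrist 66.34262822522246 [0.14427617 0.61179078 0.37220216] [0.11446381 0.80994476 0.56968985 0.07963039] [-0.011249  0.        0.        0.        0.      ] 316.8049053691114 241.55700317225586
{'clock': 0.15, 'q': array([-1.12051882,  0.50815549, -0.23750948,  1.50086265,  0.12570437,
        1.1489107 , -0.1548015 ]), 'joint_vel': array([ 0.00138252, -0.0010605 ,  0.00065979, -0.00353694, -0.00188524,
       -0.00080953,  0.00049061]), 'joint_efforts': array([-3.51563060e-03, -6.21016717e+01, -2.18942709e+00, -2.49837291e+01,
        1.27651199e-02,  9.11399868e-03,  4.54297140e-05]), 'tcp_pos': array([0.21118382, 0.58780055, 0.19443566]), 'ee_rot': array([-9.69705549e-05,  1.71549302e-01,  9.85175305e-01, -6.68590435e-04]), 'force': array([-0.09078308, -0.54044061, -0.21213839]), 'wrist_torque': array([ 0.02116752,  0.05390888, -0.01691145]), 'width': 0.08492397076733807}
```

View pics/top0.png

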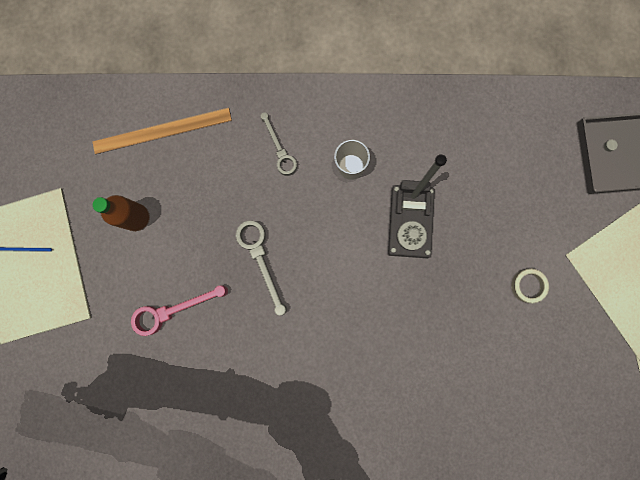

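View pics/scene0.png

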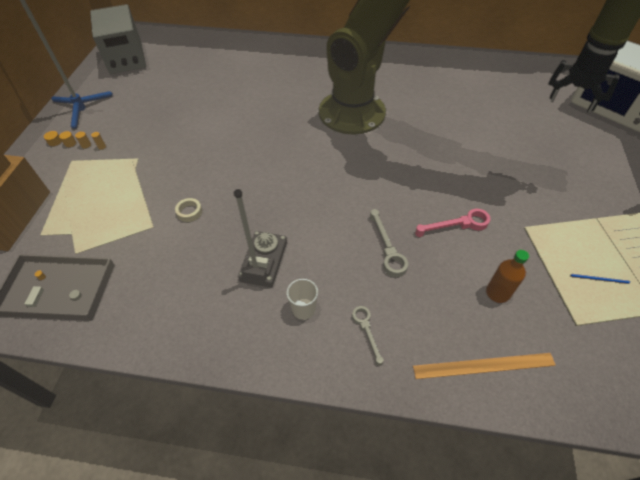

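The top view shows the large grey wrench, with its ring at about (250,235) and its foot at (280,310). The nut is at (412,235) with the rod beyond it at (440,160). The pink wrench and the small wrench are decoys. Next I'll measure these.

```bash
python3 - <<'E'
from h import *
c=grab('top')
im=c['frame']
for nm,(x0,y0,x1,y1) in {'wr':(225,210,300,325),'st':(375,140,460,270)}.items():
    cv2.imwrite(f'pics/crop_{nm}.png',cv2.resize(cv2.cvtColor(im[y0:y1,x0:x1],cv2.COLOR_RGB2BGR),None,fx=5,fy=5,interpolation=cv2.INTER_CUBIC)[:600])
hsv=cv2.cvtColor(im,cv2.COLOR_RGB2HSV)
m=np.zeros(im.shape[:2],np.uint8)
sub=im[210:325,225:300].astype(int)
print(im[250,263],im[270,240], im[224,250])
mm=(sub.sum(2)>390).astype(np.uint8)
n,l,s,ce=cv2.connectedComponentsWithStats(mm); k=1+np.argmax(s[1:,4]); print(s[k])
m[210:325,225:300]=(l==k)*255
cv2.imwrite('pics/mask.png',cv2.resize(m[210:325,225:300],None,fx=5,fy=5,interpolation=0))
cs,h=cv2.findContours(m,cv2.RETR_CCOMP,cv2.CHAIN_APPROX_NONE)
for q,hh in zip(cs,h[0]):
    if len(q)>15: print(len(q),hh, cv2.fitEllipse(q))
E
```

```text
[109 108  96] [122 114 109] [180 180 161]
[ 11  11  49  95 801]
225 [-1 -1  1 -1] ((260.2169189453125, 261.0035400390625), (28.162641525268555, 94.205810546875), 158.06753540039062)
60 [-1  2 -1  0] ((249.4253692626953, 234.46676635742188), (21.00899887084961, 21.428356170654297), 19.7491455078125)
```

View pics/crop_wr.png

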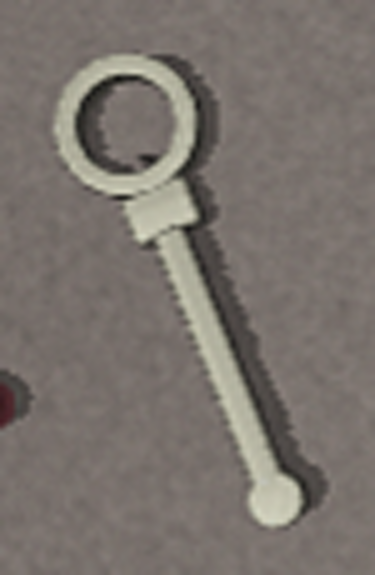

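View pics/crop_st.png

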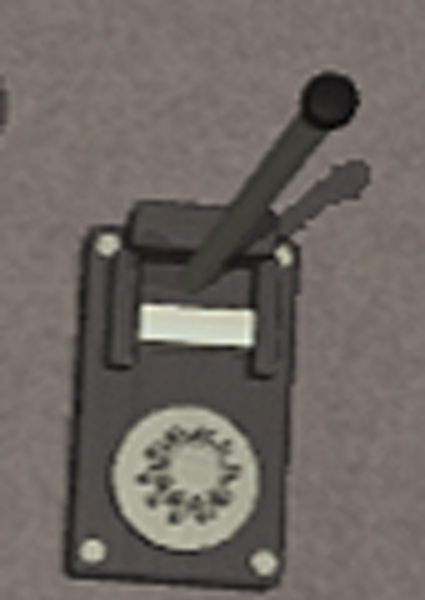

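View pics/mask.png

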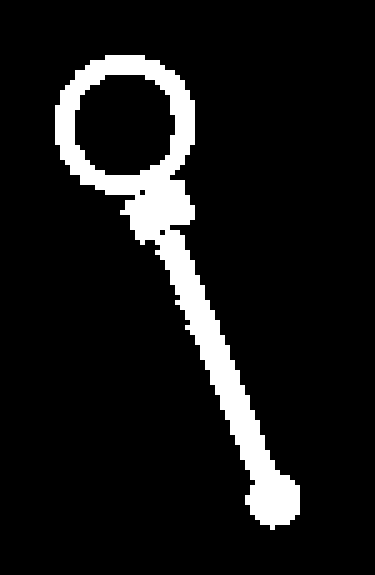

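The crops show the wrench ring and bar cleanly. The bright flange disc of the nut is centred near pixel (412.2, 235.6). I'll fit circles to both in world coordinates.

```bash
cat >> h.py <<'E'
def circ(P):
    A=np.c_[P[:,:2],np.ones(len(P))]; b=(P[:,:2]**2).sum(1)
    s=np.linalg.lstsq(A,b,rcond=None)[0]; ctr=s[:2]/2; return ctr,np.sqrt(s[2]+ctr@ctr)
def bigcomp(im,box,thr):
    x0,y0,x1,y1=box; mm=(im[y0:y1,x0:x1].astype(int).sum(2)>thr).astype(np.uint8)
    n,l,s,ce=cv2.connectedComponentsWithStats(mm); k=1+np.argmax(s[1:,4])
    m=np.zeros(im.shape[:2],np.uint8); m[y0:y1,x0:x1]=(l==k)*255; return m
E
python3 - <<'E'
from h import *
c=grab('top'); im=c['frame']
m=bigcomp(im,(225,210,300,325),390)
cs,h=cv2.findContours(m,cv2.RETR_EXTERNAL,cv2.CHAIN_APPROX_NONE)
P=plane(c,cs[0].reshape(-1,2),0.024)
g=plane(c,[[249.4,234.5]],0.024)[0]
# outer ring on far side from handle
f0=plane(c,[[225+273/5,210+500/5]],0.02)[0]
d=(f0-g)[:2]; d/=np.linalg.norm(d)
rel=(P-g)[:,:2]; sel=(rel@d<0.012)
print('ring',circ(P[sel]),sel.sum(),'bore guess',g,'foot',f0,np.linalg.norm((f0-g)[:2]))
# bar: mask pixels along
ys,xs=np.nonzero(m); Q=plane(c,np.c_[xs,ys],0.029)[:,:2]; r=(Q-g[:2])@d
b=Q[(r>.06)&(r<.15)]; u=cv2.fitLine(b.astype(np.float32),cv2.DIST_L2,0,1e-4,1e-4).ravel(); print('bar',u, 'heading handle',np.degrees(np.arctan2(*( -u[1::-1] if u[:2]@d<0 else u[1::-1]))))
print('head dir from ring-foot',np.degrees(np.arctan2(d[1],d[0])))
# flange
cr=im[210:262,388:436].astype(int); print(im[221,412],im[250,412],im[255,412],im[235,400])
m=bigcomp(im,(388,212,437,256),330)
cs,h=cv2.findContours(m,cv2.RETR_EXTERNAL,cv2.CHAIN_APPROX_NONE)
k=max(cs,key=len); print(cv2.boundingRect(k))
for z in (.044,): print('flange',circ(plane(c,k.reshape(-1,2),z)))
# bolts
print(plane(c,[[375+107/5,140+244/5],[375+284/5,140+255/5],[375+92/5,140+550/5],[375+264/5,140+562/5]],.03))
for n,p in dict(cup=(352,157),bottle=(125,212),tape=(531,286),pink=(146,320)).items(): print(n,plane(c,[p],.02)[0])
cs_=grab('scene','s.png')
E
```

```text
ring (array([0.622066  , 0.18768791]), np.float64(0.029440616198445832)) 51 bore guess [0.62178047 0.18786207 0.024     ] foot [0.46319613 0.11911766 0.02      ] 0.17284325024112074
bar [0.9146265  0.4042999  0.52569044 0.14543022] heading handle -156.15273
head dir from ring-foot -156.56384543893085
[127 125 113] [45 42 41] [65 60 59] [176 175 157]
(398, 221, 29, 29)
flange (array([ 0.62319168, -0.15482154]), np.float64(0.02914777820735124))
[[ 0.72354937 -0.12441657  0.03      ]
 [ 0.71976992 -0.19958947  0.03      ]
 [ 0.592765   -0.11830549  0.03      ]
 [ 0.58878328 -0.19033182  0.03      ]]
cup [ 0.79472718 -0.02931579  0.02      ]
bottle [0.66773291 0.46472456 0.02      ]
tape [ 0.52190529 -0.40857755  0.02      ]
pink [0.43590722 0.40437985 0.02      ]
```

```bash
for i in 1; do python3 -m handwheel '0.46 -0.57 0 0.58; 0.46 -0.57 0 0.58; 0.46 -0.57 0 0.58; 0.46 -0.57 0 0.58; 0.46 -0.57 0 0.58' 1 80; done
python3 -m handwheel '0.46 -0.57 0 0.58; 0.46 -0.57 0 0.58; 0.46 -0.57 0 0.58; 0.46 -0.57 0 0.58; 0.46 -0.57 0 0.58'
python3 -m handwheel '0.46 -0.57 -0.2 0.58; 0.46 -0.57 -0.2 0.58; 0.46 -0.57 -0.4 0.58; 0.46 -0.57 -0.4 0.58; 0.46 -0.57 -0.4 0.58'
python3 -c "
from h import *
s=ctrl.sense();print(s)"
```

```text
clock: 0.92
tcp_pos: [0.327, 0.4447, 0.1951]
ee_rot: [0.0, 0.045, 0.999, -0.0]
force: [1.7, 0.5, 0.5]
width: 0.0854
clock: 1.55
tcp_pos: [0.442, 0.3022, 0.1952]
ee_rot: [0.0, -0.081, 0.997, 0.0]
force: [0.0, 0.9, 0.5]
width: 0.0855
clock: 2.17
tcp_pos: [0.557, 0.1598, 0.1145]
ee_rot: [0.0, -0.207, 0.978, 0.0]
force: [0.5, -0.1, -0.5]
width: 0.0856
{'clock': 2.175, 'q': array([-0.11545774,  0.52024205, -0.31845057,  1.73657588,  0.19757699,
        0.91587695,  1.47159376]), 'joint_vel': array([ 0.46609556,  0.32708645, -0.02977474, -0.07999809,  0.15823147,
       -0.22235725,  0.7557266 ]), 'joint_efforts': array([ -2.27822363, -61.33956671,  -2.85561919, -20.65677345,
        -0.24349873,   0.48164483,  -1.23570487]), 'tcp_pos': array([0.55703354, 0.15975204, 0.11454503]), 'ee_rot': array([ 1.82508011e-04, -2.06575591e-01,  9.78430627e-01,  1.18974312e-05]), 'force': array([ 0.52956541, -0.13988572, -0.54064292]), 'wrist_torque': array([ 0.04378899, -0.0528142 , -0.01233814]), 'width': 0.08564217479838704}
```

```bash
python3 - <<'E'
from h import *
c=grab('wrist','w1.png'); s=ctrl.sense(); print(s['tcp_pos'])
P=[[.622,.1877,.024],[.5533,.1577,.029],[.622+.172*np.cos(np.radians(203.6)),.1877+.172*np.sin(np.radians(203.6)),.029]]
print(proj(c,P))
c2=grab('top','t1.png')
E
```

```text
[0.55911417 0.15323397 0.11159428]
[[315.29746683 318.11020866]
 [315.57280132 229.82208872]
 [315.99631745  88.9478817 ]]
```

View pics/w1.png

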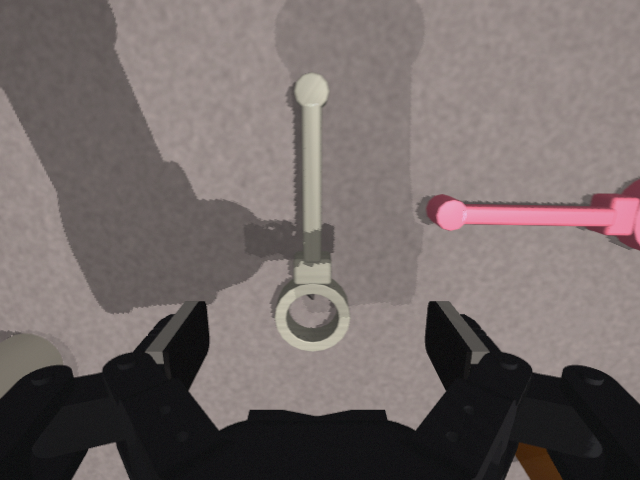

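Wrist view: ring centre at about (312,316) and foot at (312,90), within 3 px of the prediction. The wrench position is confirmed.

```bash
python3 -m handwheel '0 0 -0.4 0; 0 0 -0.4 0; 0 0 -0.4 0; 0 0 0 0; 0 0 0 0' 1 80; python3 -c "
from h import *
s=ctrl.sense();print(s['tcp_pos'],s['ee_rot'],s['joint_vel'])"
```

```text
clock: 2.9
tcp_pos: [0.5566, 0.1613, 0.0559]
ee_rot: [0.0, -0.206, 0.979, 0.0]
force: [-0.1, -0.9, 0.1]
width: 0.0854
[0.55655922 0.16125656 0.05591611] [ 4.43616307e-04 -2.05816077e-01  9.78590583e-01  1.29598213e-04] [ 0.00204375 -0.00901772 -0.00088586 -0.00246872 -0.00040597 -0.00265366
  0.0010203 ]
```

```bash
python3 -m handwheel '-0.07 -0.07 -0.3 0; 0 0 -0.3 0; 0 0 -0.3 0; 0 0 -0.1 0; 0 0 0 0' 1 80; python3 -m handwheel '0 0 0 0; 0 0 0 0; 0 0 0 0; 0 0 0 0; 0 0 0 0' 0 90;python3 -m handwheel '0 0 0 0; 0 0 0 0; 0 0 0 0; 0 0 0 0; 0 0 0 0' 0 90; python3 -c "
from h import *
s=ctrl.sense();print(s['tcp_pos'],s['ee_rot'],s['force'])
grab('wrist','w2.png')"
```

```text
clock: 3.52
tcp_pos: [0.5526, 0.1573, 0.0047]
ee_rot: [-0.0, -0.206, 0.979, -0.0]
force: [0.4, 0.4, 1.1]
width: 0.0855
clock: 4.15
tcp_pos: [0.5528, 0.1572, 0.0051]
ee_rot: [0.0, -0.206, 0.979, -0.0]
force: [-0.2, -0.2, -0.1]
width: 0.0003
clock: 4.78
tcp_pos: [0.5528, 0.1572, 0.0051]
ee_rot: [-0.0, -0.206, 0.979, -0.0]
force: [0.2, -0.4, -0.4]
width: -0.0002
[0.55275372 0.15721771 0.00507498] [-1.47444326e-05 -2.05727905e-01  9.78609232e-01 -1.16373964e-05] [ 0.19968933 -0.36909075 -0.4077251 ]
```

View pics/w2.png

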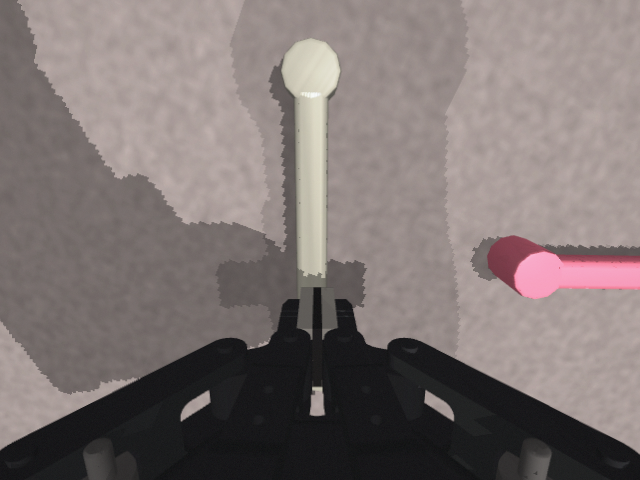

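The width reads 0, so something went wrong with the grasp. I'll look from the other cameras.

```bash
python3 - <<'E'
from h import *
s=ctrl.sense()
h=np.radians(203.6); w=lambda r,z:[.622+r*np.cos(h),.1877+r*np.sin(h),z]
P=[w(0,.024),w(.075,.029),w(.172,.029),w(.172,0.02),s['tcp_pos'],s['tcp_pos']+[0,0,.019],s['tcp_pos']+[0,0,.06]]
for n in ['wrist','scene','top']:
    c=grab(n); print(n,proj(c,P).round(0).tolist())
    if n!='wrist':
        x,y=proj(c,P[1:2])[0].astype(int)
        cv2.imwrite(f'pics/{n}2.png',cv2.resize(cv2.cvtColor(c['frame'][y-75:y+75,x-100:x+100],cv2.COLOR_RGB2BGR),None,fx=4,fy=4,interpolation=cv2.INTER_CUBIC)); print(x-100,y-75)
E
```

```text
wrist [[316.0, 425.0], [316.0, 299.0], [317.0, 68.0], [317.0, 72.0], [316.0, 278.0], [316.0, 293.0], [315.0, 340.0]]
scene [[397.0, 261.0], [387.0, 238.0], [375.0, 211.0], [375.0, 213.0], [386.0, 243.0], [387.0, 239.0], [388.0, 229.0]]
286 162
top [[249.0, 234.0], [262.0, 267.0], [279.0, 310.0], [280.0, 309.0], [264.0, 267.0], [263.0, 267.0], [259.0, 266.0]]
162 191
```

View pics/scene2.png

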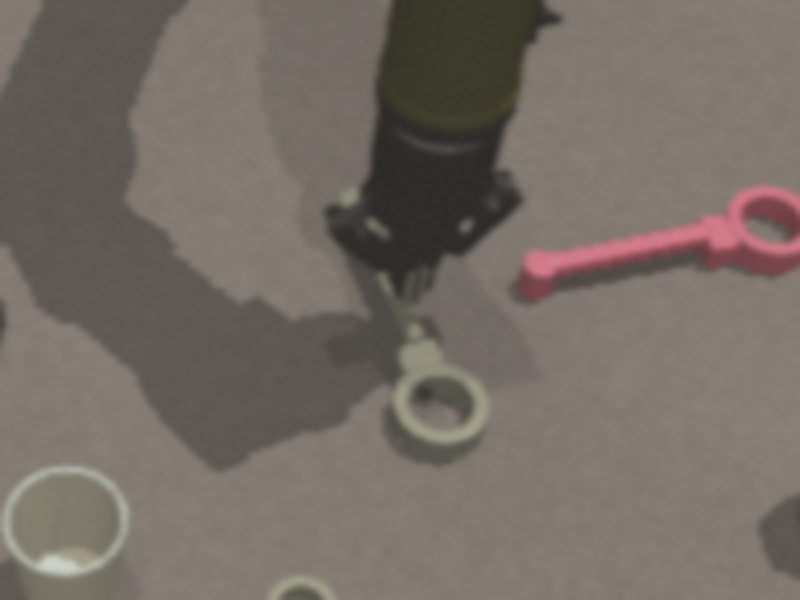

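View pics/top2.png

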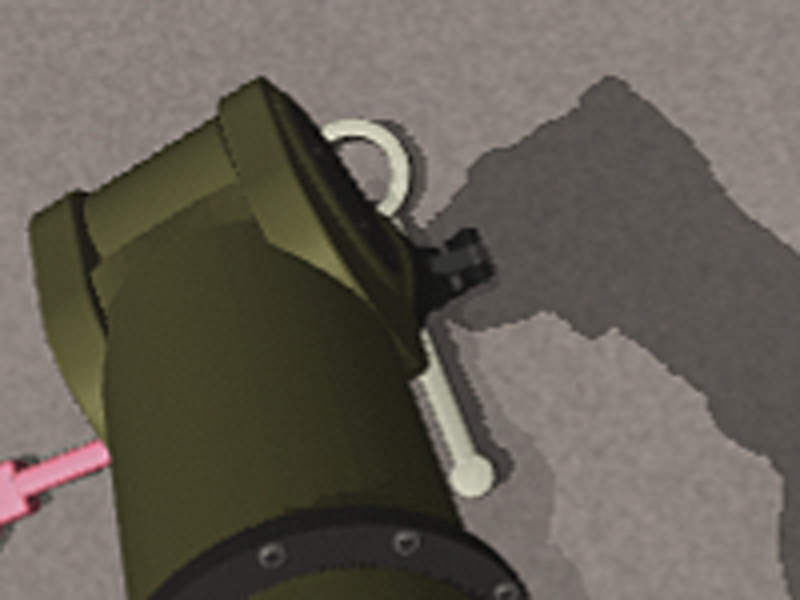

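```bash
python3 - <<'E'
import cv2
i=cv2.imread('pics/w2.png')[250:420,220:420]
cv2.imwrite('pics/w2z.png',cv2.resize(cv2.convertScaleAbs(i,alpha=1.8,beta=20),None,fx=3.5,fy=3.5,interpolation=cv2.INTER_CUBIC))
E
```

```text
(no output)
```

View pics/w2z.png

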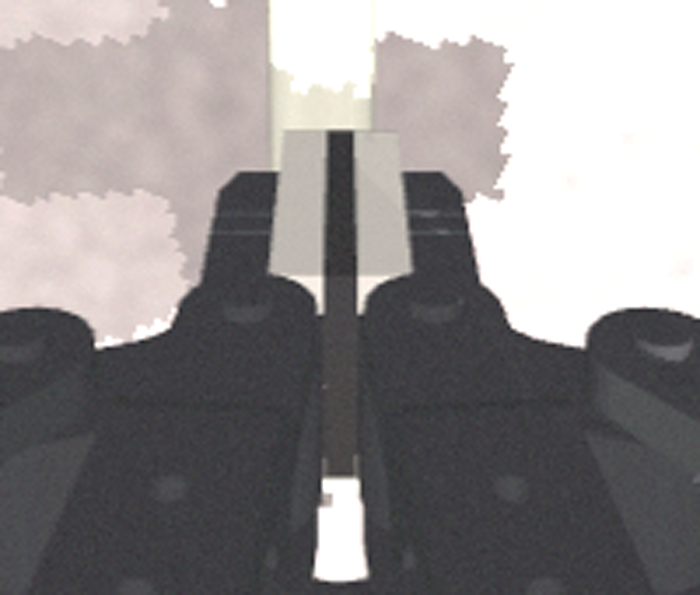

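```bash
python3 - <<'E'
from h import *
s=ctrl.sense(); t=s['tcp_pos']; q=s['ee_rot']; T=R.from_quat([q[1],q[2],q[3],q[0]]).as_matrix()
c=grab('wrist')
print('cam in tool',(T.T@(np.array(c['xyz'])-t)).round(4), 'cam fwd in tool',(T.T@Rm(c)[:,2]).round(3))
for dz in (0,.01,.02,.03,.04): print(dz,[proj(c,[t+T@[x,0,-dz]])[0].round(0).tolist() for x in (-.011,0,.011)])
c=grab('scene','s3.png'); 
for dz in (0,.01,.02,.03,.04,.06): print(dz,[proj(c,[t+T@[x,0,-dz]])[0].round(1).tolist() for x in (-.011,.011)])
i=c['frame'][205:275,350:420]
cv2.imwrite('pics/s3z.png',cv2.resize(cv2.cvtColor(cv2.convertScaleAbs(i,alpha=1.6,beta=20),cv2.COLOR_RGB2BGR),None,fx=8,fy=8,interpolation=cv2.INTER_CUBIC))
E
```

```text
cam in tool [ 0.0709  0.0006 -0.1779] cam fwd in tool [-0.276 -0.     0.961]
0 [[316.0, 298.0], [316.0, 278.0], [316.0, 258.0]]
0.01 [[316.0, 306.0], [316.0, 286.0], [316.0, 265.0]]
0.02 [[316.0, 316.0], [316.0, 294.0], [316.0, 272.0]]
0.03 [[315.0, 326.0], [315.0, 304.0], [315.0, 280.0]]
0.04 [[315.0, 338.0], [315.0, 314.0], [315.0, 290.0]]
0 [[387.1, 246.1], [384.4, 239.8]]
0.01 [[387.6, 243.9], [384.8, 237.6]]
0.02 [[388.0, 241.7], [385.2, 235.4]]
0.03 [[388.5, 239.5], [385.6, 233.1]]
0.04 [[388.9, 237.2], [386.1, 230.8]]
0.06 [[389.8, 232.6], [386.9, 226.1]]
```

View pics/s3z.png

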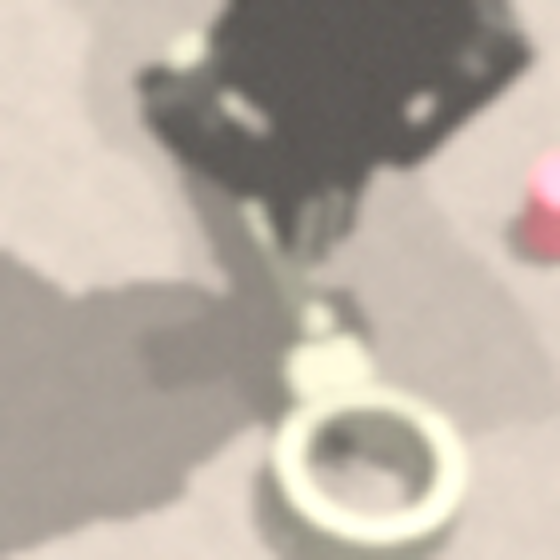

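Both views agree. In the scene view the shut fingertips are at pixel (388.8,236). In the wrist view their front edge is at row 287. Either way the real finger ends are about 38 mm above the reported TCP, so the pads closed above the bar without touching it. I'll open, go down about 36 mm more watching the force, and check again.

```bash
python3 -m handwheel '0 0 0 0; 0 0 0 0; 0 0 0 0; 0 0 0 0; 0 0 0 0' 1 80; python3 -m handwheel '0 0 -0.1 0; 0 0 -0.1 0; 0 0 -0.1 0; 0 0 -0.1 0; 0 0 0 0'; python3 -c "
from h import *
s=ctrl.sense();print(s['tcp_pos'],s['ee_rot'],s['force'])
c=grab('scene');i=c['frame'][205:275,350:420]
cv2.imwrite('pics/s4z.png',cv2.resize(cv2.cvtColor(cv2.convertScaleAbs(i,alpha=1.6,beta=20),cv2.COLOR_RGB2BGR),None,fx=8,fy=8,interpolation=cv2.INTER_CUBIC))
grab('wrist','w3.png')"
```

```text
clock: 5.7
tcp_pos: [0.5528, 0.1572, 0.0051]
ee_rot: [0.0, -0.206, 0.979, -0.0]
force: [-0.1, -0.1, 0.1]
width: 0.0852
clock: 6.32
tcp_pos: [0.5524, 0.1571, -0.0155]
ee_rot: [-0.0, -0.206, 0.979, -0.0]
force: [-0.0, -0.3, 0.5]
width: 0.0852
[ 0.55243634  0.15709823 -0.01546812] [-4.52263184e-04 -2.05736981e-01  9.78607218e-01 -4.78671641e-05] [-0.04991653 -0.34004176  0.50486487]
```

View pics/w3.png

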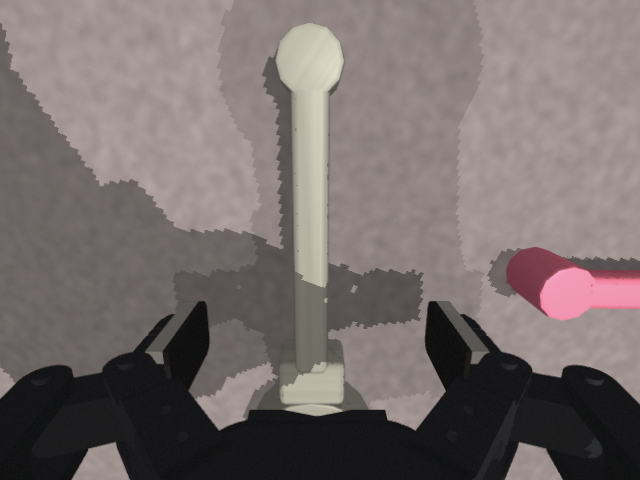

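View pics/s4z.png

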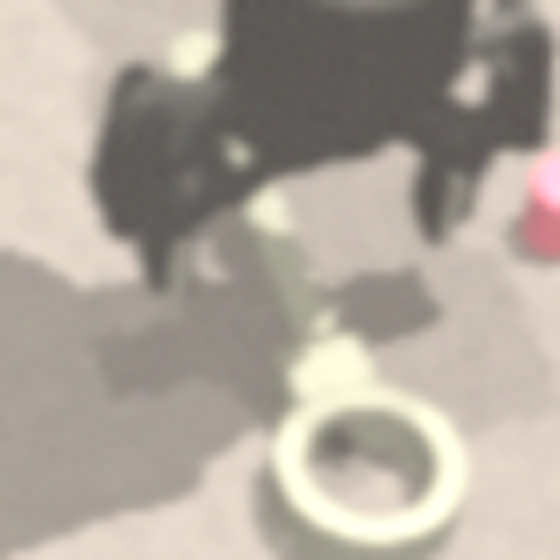

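No contact force below z = 0 reported, so the offset is real. I'll go down the remaining 16 mm and shut.

```bash
python3 -m handwheel '0 0 -0.1 0; 0 0 -0.1 0; 0 0 -0.06 0; 0 0 -0.05 0; 0 0 0 0'; python3 -m handwheel '0 0 0 0; 0 0 0 0; 0 0 0 0; 0 0 0 0; 0 0 0 0' 0 100; python3 -c "
from h import *
s=ctrl.sense();print(s['tcp_pos'],s['ee_rot'],s['force'],s['wrist_torque'],s['width'])
grab('wrist','w4.png')"
```

```text
clock: 7.05
tcp_pos: [0.5526, 0.1572, -0.0307]
ee_rot: [-0.0, -0.206, 0.979, -0.0]
force: [0.1, 0.1, 0.3]
width: 0.0855
clock: 7.68
tcp_pos: [0.553, 0.157, -0.03]
ee_rot: [0.0, -0.206, 0.979, -0.0]
force: [-1.5, -1.3, 4.5]
width: 0.0122
[ 0.55296357  0.15701945 -0.03003771] [ 1.97137660e-04 -2.05511784e-01  9.78654612e-01 -1.36342738e-04] [-1.46209406 -1.30841934  4.49703775] [-0.2211965   0.2012527  -0.12023328] 0.012217344358828276
```

View pics/w4.png

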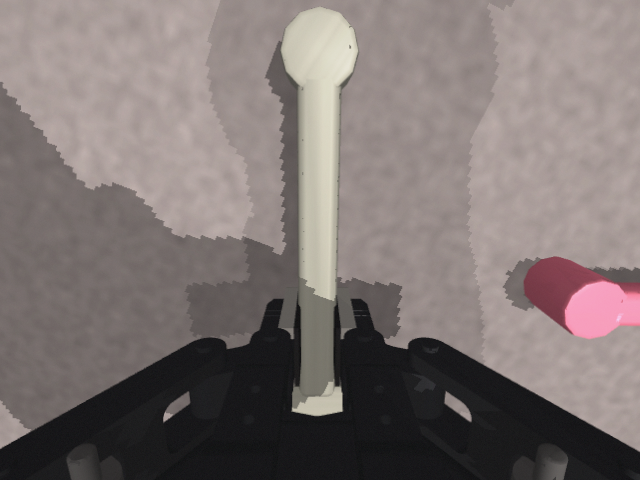

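The bar is gripped (width about 12 mm) with the handle running straight down the picture at column 318. Next I lift it.

```bash
python3 -m handwheel '0 0 0.3 0; 0 0 0.5 0; 0 0 0.6 0; 0 0 0.6 0; 0 0 0 0' 0 110; python3 -m handwheel '0.04 -0.4 0 0.4; 0.04 -0.7 0 0.6; 0.04 -0.7 0 0.6; 0.04 -0.7 0 0.6; 0.04 -0.7 0 0.6'; python3 -m handwheel '0.04 -0.7 0 0.6; 0.04 -0.7 0 0.6; 0.04 -0.7 0 0.6; 0.04 -0.7 0 0.6; 0 -0.4 0 0.06'; python3 -m handwheel '0 -0.2 0 0; 0 0 0 0; 0 0 0 0; 0 0 0 0; 0 0 0 0'; python3 -c "
from h import *
s=ctrl.sense();print(s['tcp_pos'],s['ee_rot'],s['force'],s['wrist_torque'],s['width'],s['q'])
a=2*np.degrees(np.arctan2(s['ee_rot'][2],s['ee_rot'][1])); print('handle',a)
grab('wrist','w5.png');grab('top','t5.png');grab('scene','s5.png')"
```

```text
clock: 8.35
tcp_pos: [0.5541, 0.1578, 0.072]
ee_rot: [0.002, -0.206, 0.979, 0.0]
force: [0.2, -0.9, -3.2]
width: 0.0116
clock: 8.98
tcp_pos: [0.5617, -0.004, 0.0684]
ee_rot: [-0.001, -0.324, 0.946, 0.0]
force: [0.1, -0.4, -3.2]
width: 0.0118
clock: 9.6
tcp_pos: [0.5695, -0.1653, 0.068]
ee_rot: [-0.001, -0.422, 0.906, 0.0]
force: [-0.1, 0.7, -2.9]
width: 0.0121
clock: 10.22
tcp_pos: [0.5709, -0.1721, 0.0697]
ee_rot: [0.0, -0.423, 0.906, -0.0]
force: [0.2, 0.3, -2.5]
width: 0.0115
[ 0.57089834 -0.17206415  0.06969309] [ 8.58497687e-05 -4.23451736e-01  9.05918661e-01 -1.83692013e-06] [ 0.17240341  0.30470934 -2.46159916] [-0.11324452  0.09917889 -0.02487441] 0.011488159749953103 [ 0.53301046  0.61183407 -0.45163766  1.7401049   0.33504118  0.86656565
  2.37864621]
handle 230.10540550801022
```

View pics/s5.png

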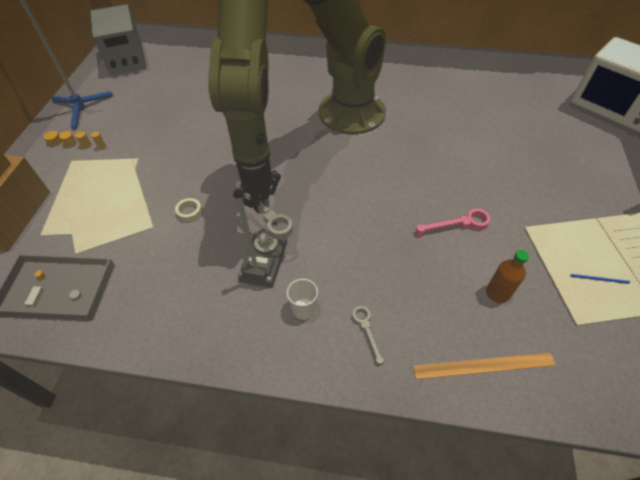

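View pics/t5.png

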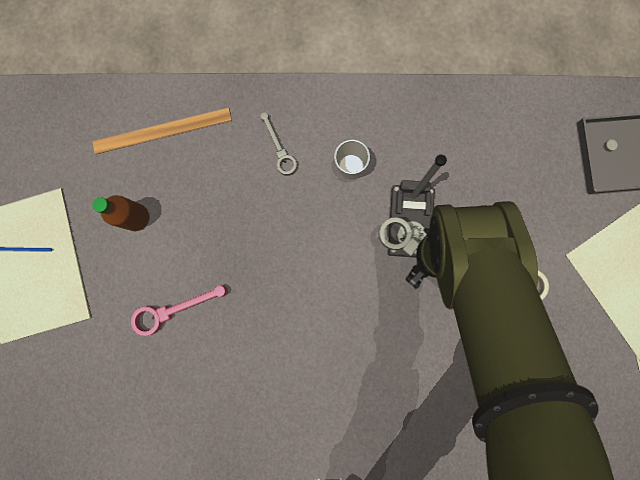

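The wrench is held and hovering, with its ring at top pixel (396,235), short of the nut in y. I'll measure the ring against the prediction.

```bash
cat > ringfit.py <<'E'
from h import *
def ringfit(zu,est,name='top',ztop=None):
    # hough-free: bright pixels near est projected at ring-top plane, outer contour circle fit
    c=grab(name); im=c['frame']; z=zu+.024
    x,y=proj(c,[[est[0],est[1],z]])[0].astype(int)
    g=im.astype(int).sum(2)
    cv2.imwrite('pics/rz.png',cv2.resize(cv2.cvtColor(im[y-35:y+35,x-40:x+40],cv2.COLOR_RGB2BGR),None,fx=8,fy=8,interpolation=cv2.INTER_CUBIC))
    print('crop origin',x-40,y-35)
    return c,(x,y)
E
python3 - <<'E'
from ringfit import *
c,(x,y)=ringfit(.0997,(.6193,-.1142)); print(x,y)
import shutil; shutil.copy('pics/rz.png','pics/rz_top.png')
c,(x,y)=ringfit(.0997,(.6193,-.1142),'scene'); shutil.copy('pics/rz.png','pics/rz_scene.png'); print(x,y)
E
```

```text
crop origin 356 197
396 232
crop origin 238 187
278 222
```

View pics/rz_top.png

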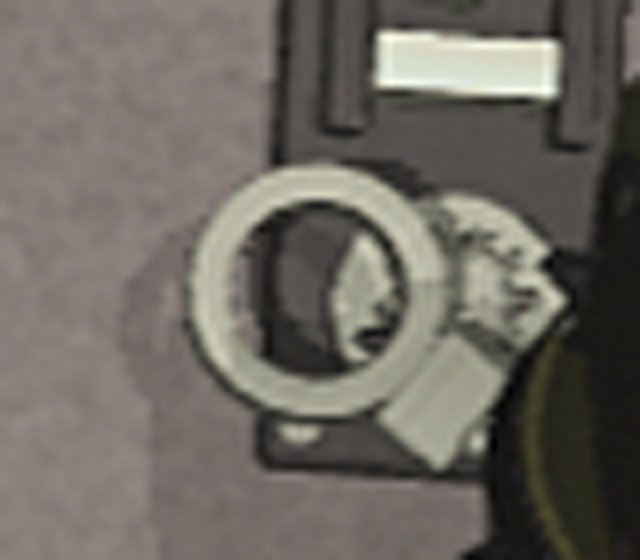

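View pics/rz_scene.png

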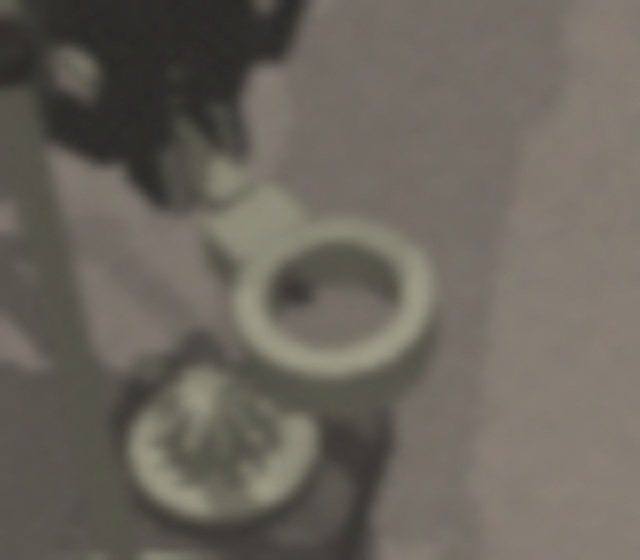

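```bash
cat >> h.py <<'E'
def tri(c1,p1,c2,p2):
    o1,d1=ray(c1,[p1]);o2,d2=ray(c2,[p2]); d1=d1[0]/np.linalg.norm(d1);d2=d2[0]/np.linalg.norm(d2)
    s=np.linalg.lstsq(np.c_[d1,-d2],o2-o1,rcond=None)[0]; a=o1+s[0]*d1;b=o2+s[1]*d2; return (a+b)/2,np.linalg.norm(a-b)
E
python3 - <<'E'
from h import *
ct=grab('top'); cs=grab('scene')
print('ring tri',tri(ct,(395.3,232.8),cs,(279.4,223.9)))
for z in (.121,.124): print('top plane',plane(ct,[(395.3,232.8)],z), 'scene plane',plane(cs,[(279.4,223.9)],z))
s0=cv2.imread('pics/scene0.png')
x,y=proj(cs,[[.6232,-.1548,.044]])[0]; print('flange pred in scene',x,y)
a=s0[int(y)-25:int(y)+25,int(x)-30:int(x)+30]; print(int(x)-30,int(y)-25)
cv2.imwrite('pics/nutz.png',cv2.resize(cv2.convertScaleAbs(a,alpha=1.3),None,fx=10,fy=10,interpolation=cv2.INTER_CUBIC))
E
```

```text
ring tri (array([ 0.61897126, -0.1129916 ,  0.11905518]), np.float64(0.0010537690491088092))
top plane [[ 0.61865483 -0.11225567  0.121     ]] scene plane [[ 0.62050292 -0.11303126  0.121     ]]
top plane [[ 0.61830795 -0.1119275   0.124     ]] scene plane [[ 0.62281478 -0.1122707   0.124     ]]
flange pred in scene 266.0866349927387 241.24467422222222
236 216
```

View pics/nutz.png

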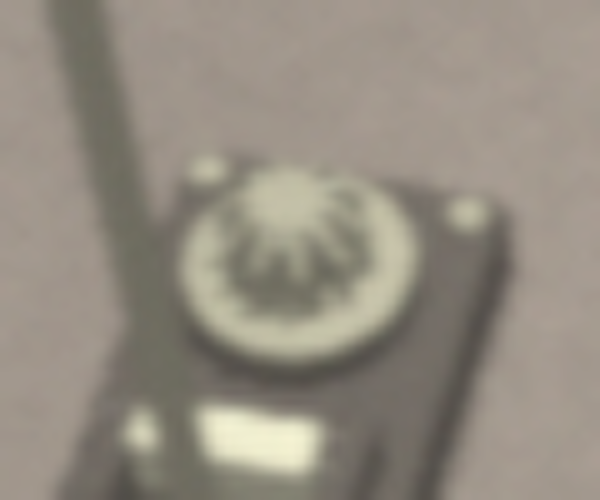

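```bash
python3 - <<'E'
from h import *
ct=grab('top'); cs=grab('scene')
pt=proj(ct,[[.6232,-.1548,.044]])[0]; print(pt)
print('nut tri',tri(ct,pt,cs,(265.3,241.8)), plane(cs,[(265.3,241.8)],.044))
grab('wrist','w6.png')
s=ctrl.sense(); print(s['tcp_pos'],s['clock'])
E
```

```text
[411.7520436  235.11746542]
nut tri (array([ 0.62362698, -0.15608089,  0.04173053]), np.float64(0.0019201488787921163)) [[ 0.62526828 -0.15642346  0.044     ]]
[ 0.57076018 -0.17285074  0.06956584] 10.725
```

View pics/w6.png

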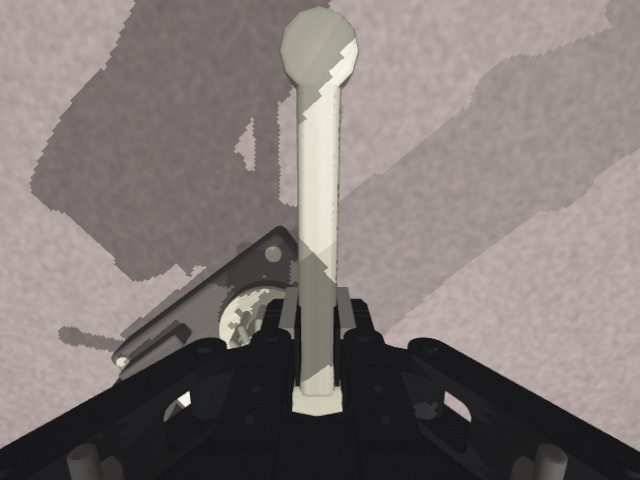

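Estimates of the ring-to-nut shift: vision (two cameras) gives (+4.8, −43.0) mm and kinematics gives (+3.9, −40) mm. I'll move by about the vision value, come down to just above the nut, and look again.

```bash
python3 -m handwheel '0.03 -0.3 0 0; 0.03 -0.3 0 0; 0.03 -0.24 -0.15 0; 0 0 -0.3 0; 0 0 0 0'; python3 - <<'E'
from h import *
ct=grab('top'); cs=grab('scene')
s=ctrl.sense(); print(s['tcp_pos'],s['force'])
zu=s['tcp_pos'][2]+.030
for n,c in (('top',ct),('scene',cs)):
    x,y=proj(c,[[.6232,-.1548,zu+.024]])[0]; print(n,x,y); x=int(x);y=int(y)
    print(x-30,y-25); cv2.imwrite(f'pics/{n}7.png',cv2.resize(cv2.cvtColor(cv2.convertScaleAbs(c['frame'][y-25:y+25,x-30:x+30],alpha=1.3),cv2.COLOR_RGB2BGR),None,fx=10,fy=10,interpolation=cv2.INTER_CUBIC))
E
```

```text
clock: 11.35
tcp_pos: [0.5738, -0.2141, 0.045]
ee_rot: [-0.001, -0.423, 0.906, 0.001]
force: [0.4, 0.8, -3.1]
width: 0.0115
[ 0.57505655 -0.21377401  0.04654925] [ 1.87291546e-01  3.26799925e-04 -2.20593699e+00]
top 415.8719159077339 231.9877811533844
385 206
scene 263.58852797358514 227.88649075886502
233 202
```

View pics/top7.png

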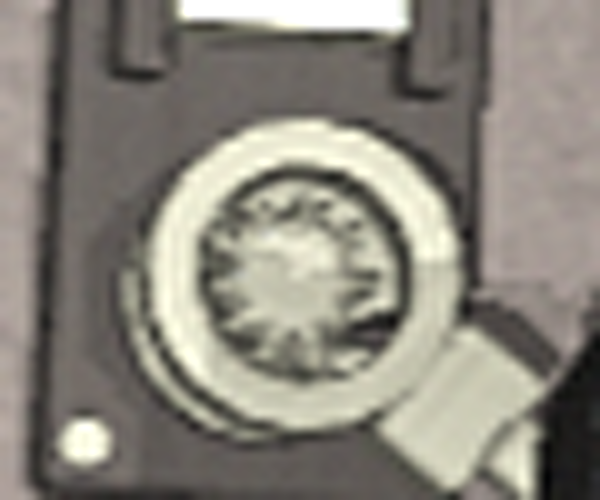

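View pics/scene7.png

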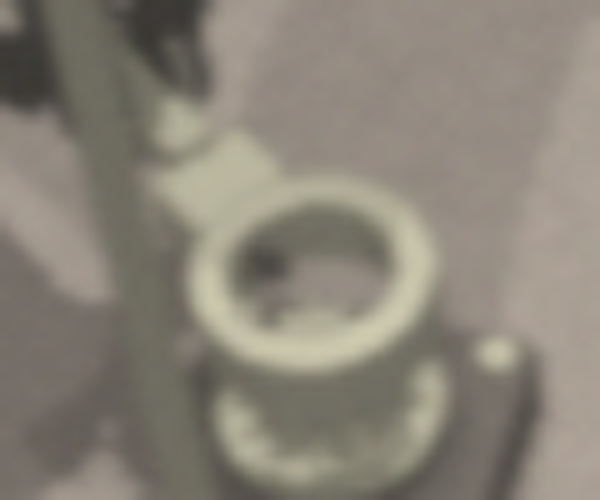

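Top crop: ring centre is at pixel (415.0, 232.9), against (415.9, 232.0) if aligned. The scene view agrees in y. I'll shift about +1.4 mm in x and −1.8 mm in y, then lower gently while watching the force.

```bash
python3 -m handwheel '0.03 -0.035 0 0; 0 0 0 0; 0 0 -0.08 0; 0 0 -0.08 0; 0 0 -0.08 0'; python3 -m handwheel '0 0 -0.05 0; 0 0 -0.05 0; 0 0 -0.03 0; 0 0 0 0; 0 0 0 0';  python3 -c "
from h import *
s=ctrl.sense();print(s['tcp_pos'],s['force'],s['wrist_torque'])"
```

```text
clock: 12.08
tcp_pos: [0.5766, -0.2165, 0.0347]
ee_rot: [-0.0, -0.423, 0.906, 0.0]
force: [-1.0, 0.3, -2.4]
width: 0.0119
clock: 12.7
tcp_pos: [0.5767, -0.2167, 0.0287]
ee_rot: [-0.0, -0.423, 0.906, -0.0]
force: [-1.4, -0.7, -1.3]
width: 0.0122
[ 0.57670477 -0.2166982   0.02865322] [-1.35138824 -0.69014195 -1.3174444 ] [-0.26971796  0.36572385  0.02394659]
```

```bash
python3 -m handwheel '0 0 -0.05 0; 0 0 -0.05 0; 0 0 -0.05 0; 0 0 0 0; 0 0 0 0';  python3 -c "
from h import *
s=ctrl.sense();print(s['tcp_pos'],s['force'],s['wrist_torque'])"
```

```text
clock: 13.32
tcp_pos: [0.5767, -0.2166, 0.021]
ee_rot: [-0.0, -0.423, 0.906, 0.0]
force: [-0.2, -1.5, -3.4]
width: 0.0115
[ 0.57670635 -0.21657929  0.02100004] [-0.15494868 -1.45388843 -3.37940607] [-0.41240706  0.40636832 -0.0112909 ]
```

```bash
python3 -m handwheel '0 0 -0.05 0; 0 0 -0.04 0; 0 0 -0.03 0; 0 0 0 0; 0 0 0 0';  python3 -c "
from h import *
s=ctrl.sense();print(s['tcp_pos'],s['force'],s['wrist_torque'])"
```

```text
clock: 13.95
tcp_pos: [0.5768, -0.2166, 0.0151]
ee_rot: [-0.0, -0.423, 0.906, -0.0]
force: [-1.2, -1.4, -3.0]
width: 0.0118
[ 0.57675342 -0.21656949  0.01505895] [-1.24576701 -1.42367726 -3.0269414 ] [-0.39333612  0.47637367  0.02296318]
```

```bash
python3 -m handwheel '0 0 -0.03 0; 0 0 -0.02 0; 0 0 0 0; 0 0 0 0; 0 0 0 0';  python3 - <<'E'
from h import *
s=ctrl.sense();print(s['tcp_pos'],s['force'],s['wrist_torque'])
ct=grab('top'); cs=grab('scene')
for n,c in (('top',ct),('scene',cs)):
    x,y=proj(c,[[.6232,-.1548,.068]])[0]; print(n,x,y); x=int(x);y=int(y)
    print(x-30,y-25); cv2.imwrite(f'pics/{n}8.png',cv2.resize(cv2.cvtColor(cv2.convertScaleAbs(c['frame'][y-25:y+25,x-30:x+30],alpha=1.3),cv2.COLOR_RGB2BGR),None,fx=10,fy=10,interpolation=cv2.INTER_CUBIC))
E
```

```text
clock: 14.58
tcp_pos: [0.577, -0.2168, 0.0135]
ee_rot: [0.0, -0.423, 0.906, -0.001]
force: [-4.7, -2.0, 5.5]
width: 0.0119
[ 0.57704979 -0.21677364  0.01351044] [-4.65137098 -2.04342897  5.49638779] [-0.16844552  0.67330008  0.12592438]
top 413.44398313055103 233.83224806641607
383 208
scene 265.0515683642296 235.70964681051007
235 210
```

View pics/top8.png

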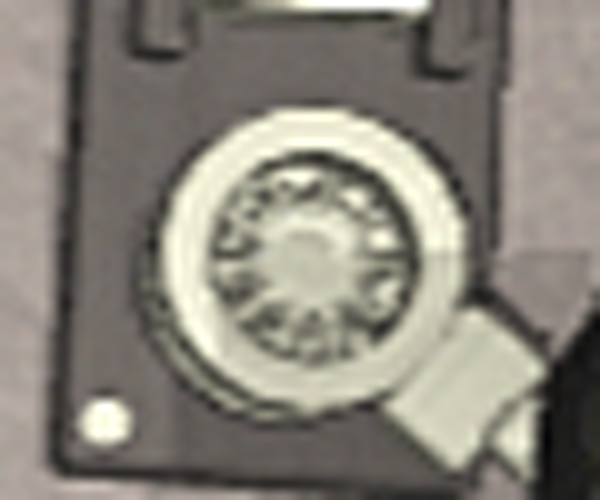

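View pics/scene8.png

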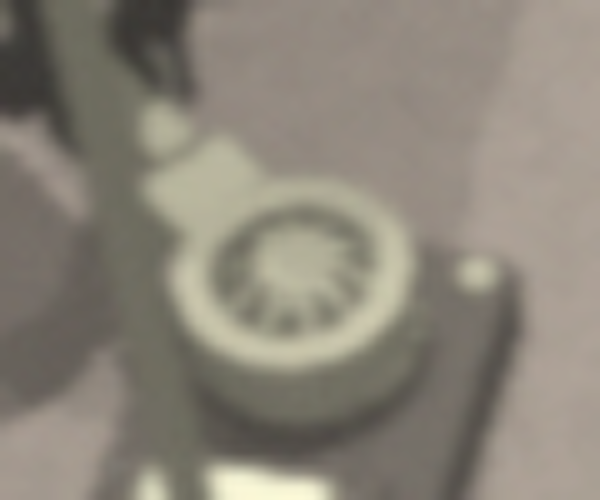

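The wrench is fully down: in both crops the ring surrounds the nut evenly, and the contact force came at reported z 0.0135, which is an underside height of about 44 mm. Now a helper to work out arc rows, which I'll then type.

```bash
cat > arc.py <<'E'
import sys
from h import *
def st(A):
    s=ctrl.sense(); p=s['tcp_pos']; F=s['force']; q=s['ee_rot']
    h=2*np.degrees(np.arctan2(q[2],q[1]))%360
    d=p[:2]-A; M=s['wrist_torque'][2]+d[0]*F[1]-d[1]*F[0]
    u=d/np.linalg.norm(d)
    print(f"t={s['clock']:.2f} h={h:.2f} pos={p.round(4)} r={np.linalg.norm(d)*1e3:.1f} posang={np.degrees(np.arctan2(d[1],d[0]))%360:.2f} F={F.round(1)} Frad={F[:2]@u:.1f} Ftan={F[1]*u[0]-F[0]*u[1]:.1f} Tz={s['wrist_torque'][2]:.2f} M_axis={M:.2f} q7={s['q'][6]:.2f}")
    return p,h
if __name__=='__main__':
    A=np.array([float(sys.argv[1]),float(sys.argv[2])]); step=float(sys.argv[3]); n=int(sys.argv[4]); r=.0755
    p,h=st(A); cur=p[:2].copy()
    for k in range(1,n+1):
        a=np.radians(h+step*k); T=A+r*np.array([np.cos(a),np.sin(a)])
        dd=(T-cur)/.05; cur=cur+np.round(dd,3)*.05
        print('%.3f %.3f 0 %.2f'%(dd[0],dd[1],step/5))
E
python3 arc.py .6248 -.1583 -5 5
```

```text
t=14.68 h=230.04 pos=[ 0.577  -0.2168  0.0135] r=75.5 posang=230.76 F=[-4.5 -2.1  6.5] Frad=4.4 Ftan=-2.1 Tz=0.08 M_axis=-0.09 q7=2.41
-0.112 0.101 0 -1.00
-0.089 0.097 0 -1.00
-0.080 0.104 0 -1.00
-0.071 0.111 0 -1.00
-0.061 0.117 0 -1.00
```

```bash
python3 -m handwheel '-0.11 0.10 0.02 -1; -0.09 0.10 0 -1; -0.08 0.10 0 -1; -0.07 0.11 0 -1; -0.06 0.12 0 -1'; python3 arc.py .6248 -.1583 -5 5
```

```text
clock: 15.3
tcp_pos: [0.557, -0.1894, 0.014]
ee_rot: [0.001, -0.216, 0.976, -0.0]
force: [-0.3, -0.9, -0.2]
width: 0.012
t=15.30 h=204.90 pos=[ 0.557  -0.1894  0.014 ] r=74.6 posang=204.64 F=[-0.3 -0.9 -0.2] Frad=0.7 Ftan=0.6 Tz=-0.05 M_axis=-0.00 q7=2.03
-0.063 0.108 0 -1.00
-0.039 0.126 0 -1.00
-0.029 0.129 0 -1.00
-0.017 0.130 0 -1.00
-0.005 0.132 0 -1.00
```

```bash
python3 -m handwheel '-0.06 0.11 0 -1; -0.04 0.126 0 -1; -0.03 0.13 0 -1; -0.017 0.13 0 -1; -0.005 0.132 0 -1'; python3 arc.py .6248 -.1583 -5 5
```

```text
clock: 15.92
tcp_pos: [0.549, -0.1579, 0.0139]
ee_rot: [0.0, 0.001, 1.0, 0.0]
force: [-1.9, -0.8, 0.8]
width: 0.0116
t=15.93 h=179.93 pos=[ 0.549  -0.1579  0.0139] r=75.8 posang=179.68 F=[-1.9 -0.8  0.8] Frad=1.9 Ftan=0.8 Tz=0.14 M_axis=0.20 q7=1.66
0.012 0.125 0 -1.00
0.017 0.131 0 -1.00
0.029 0.128 0 -1.00
0.040 0.126 0 -1.00
0.050 0.121 0 -1.00
```

The reading of 0.20 Nm about the axis shows the pawl has engaged and is driving. Continue the stroke.

```bash
python3 -m handwheel '0.01 0.126 0 -1; 0.017 0.131 0 -1; 0.03 0.128 0 -1; 0.04 0.126 0 -1; 0.05 0.121 0 -1'; python3 arc.py .6248 -.1583 -5 5
```

```text
clock: 16.55
tcp_pos: [0.5554, -0.1254, 0.0138]
ee_rot: [-0.001, 0.217, 0.976, 0.001]
force: [-5.4, 2.6, 4.4]
width: 0.0117
t=16.55 h=154.96 pos=[ 0.5554 -0.1254  0.0138] r=76.9 posang=154.64 F=[-5.4  2.6  4.4] Frad=6.0 Ftan=0.0 Tz=0.15 M_axis=0.15 q7=1.29
0.082 0.098 0 -1.00
0.071 0.111 0 -1.00
0.080 0.104 0 -1.00
0.089 0.097 0 -1.00
0.097 0.089 0 -1.00
```

```bash
python3 -m handwheel '0.07 0.105 0 -1; 0.071 0.111 0 -1; 0.08 0.104 0 -1; 0.089 0.097 0 -1; 0.097 0.089 0 -1'; python3 arc.py .6248 -.1583 -5 5
```

```text
clock: 17.18
tcp_pos: [0.5752, -0.0986, 0.0138]
ee_rot: [-0.002, 0.423, 0.906, 0.001]
force: [-6.4, 3.7, 5.3]
width: 0.0119
t=17.18 h=130.01 pos=[ 0.5752 -0.0986  0.0138] r=77.6 posang=129.75 F=[-6.4  3.7  5.3] Frad=6.9 Ftan=2.5 Tz=0.06 M_axis=0.26 q7=0.92
0.126 0.043 0 -1.00
0.112 0.071 0 -1.00
0.116 0.061 0 -1.00
0.122 0.050 0 -1.00
0.126 0.040 0 -1.00
```

```bash
python3 -m handwheel '0.12 0.06 0 -1; 0.112 0.071 0 -1; 0.116 0.061 0 -1; 0.122 0.05 0 -1; 0.126 0.04 0 -1'; python3 arc.py .6248 -.1583 -5 5;python3 arc.py .6242 -.1572 -5 5
```

```text
clock: 17.8
tcp_pos: [0.6048, -0.0827, 0.0138]
ee_rot: [-0.003, 0.608, 0.794, 0.001]
force: [-7.3, 6.7, 7.8]
width: 0.0119
t=17.80 h=105.05 pos=[ 0.6048 -0.0827  0.0138] r=78.2 posang=104.81 F=[-7.3  6.7  7.8] Frad=8.4 Ftan=5.4 Tz=-0.15 M_axis=0.26 q7=0.57
0.136 -0.025 0 -1.00
0.131 0.018 0 -1.00
0.131 0.006 0 -1.00
0.132 -0.006 0 -1.00
0.131 -0.017 0 -1.00
t=17.80 h=105.05 pos=[ 0.6048 -0.0827  0.0138] r=77.0 posang=104.59 F=[-7.3  6.7  7.8] Frad=8.3 Ftan=5.4 Tz=-0.15 M_axis=0.26 q7=0.57
0.124 -0.003 0 -1.00
0.131 0.018 0 -1.00
0.131 0.006 0 -1.00
0.132 -0.006 0 -1.00
0.131 -0.017 0 -1.00
```

```bash
python3 -m handwheel '0.128 0.01 0 -1; 0.131 0.01 0 -1; 0.131 0 0 -1; 0 0 0 0; 0 0 0 0'; python3 arc.py .6242 -.1572 5 15; python3 - <<'E'
from h import *
for n in ('top','scene'):
    c=grab(n); x,y=proj(c,[[.6232,-.1548,.068]])[0]; x=int(x);y=int(y)
    cv2.imwrite(f'pics/{n}9.png',cv2.resize(cv2.cvtColor(cv2.convertScaleAbs(c['frame'][y-50:y+40,x-60:x+60],alpha=1.3),cv2.COLOR_RGB2BGR),None,fx=6,fy=6,interpolation=cv2.INTER_CUBIC))
E
```

```text
clock: 18.42
tcp_pos: [0.6255, -0.0806, 0.0138]
ee_rot: [-0.003, 0.706, 0.709, 0.002]
force: [-5.6, 9.9, 7.6]
width: 0.0114
t=18.43 h=90.25 pos=[ 0.6255 -0.0806  0.0138] r=76.6 posang=89.06 F=[-5.6  9.9  7.6] Frad=9.8 Ftan=5.8 Tz=-0.29 M_axis=0.15 q7=0.36
-0.163 -0.028 0 1.00
-0.131 -0.018 0 1.00
-0.128 -0.029 0 1.00
-0.126 -0.040 0 1.00
-0.121 -0.051 0 1.00
-0.117 -0.061 0 1.00
-0.111 -0.072 0 1.00
-0.104 -0.080 0 1.00
-0.096 -0.090 0 1.00
-0.089 -0.097 0 1.00
-0.080 -0.105 0 1.00
-0.070 -0.112 0 1.00
-0.060 -0.117 0 1.00
-0.050 -0.122 0 1.00
-0.039 -0.125 0 1.00
```

View pics/top9.png

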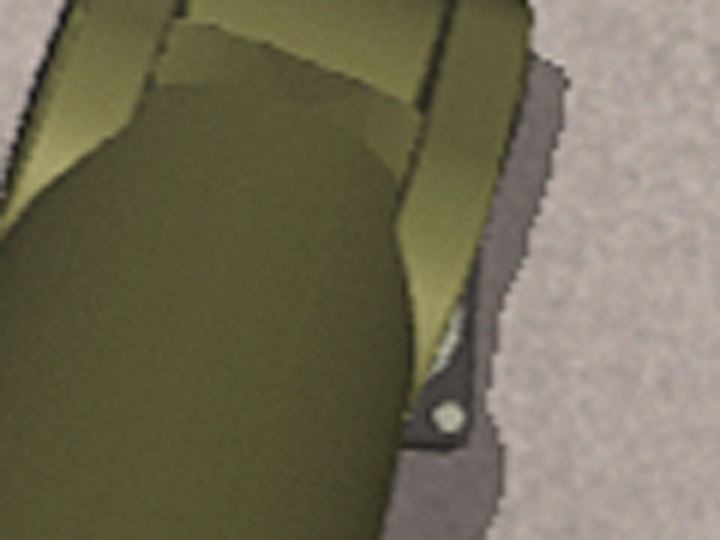

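View pics/scene9.png

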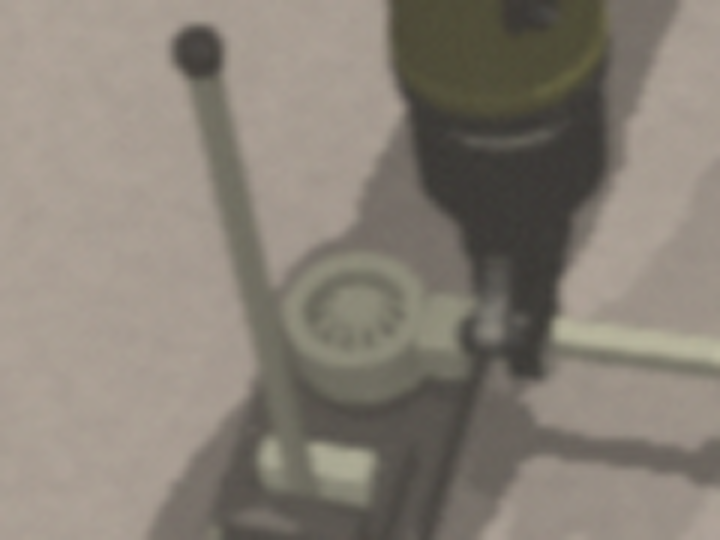

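The scene crop shows the ring flat on the nut with the handle to the right. Now the return stroke, counter-clockwise.

```bash
python3 -m handwheel '-0.14 -0.02 0.01 1; -0.131 -0.018 0 1; -0.128 -0.029 0 1; -0.126 -0.04 0 1; -0.121 -0.05 0 1'; python3 arc.py .6242 -.1572 5 5; python3 -m handwheel '-0.117 -0.061 0 1; -0.111 -0.072 0 1; -0.104 -0.08 0 1; -0.096 -0.09 0 1; -0.089 -0.097 0 1'; python3 arc.py .6242 -.1572 5 5
```

```text
clock: 19.15
tcp_pos: [0.5938, -0.0877, 0.0142]
ee_rot: [-0.002, 0.533, 0.846, 0.003]
force: [-1.6, 11.5, 2.4]
width: 0.0119
t=19.15 h=115.53 pos=[ 0.5938 -0.0877  0.0142] r=75.9 posang=113.62 F=[-1.6 11.5  2.4] Frad=11.2 Ftan=-3.2 Tz=0.06 M_axis=-0.18 q7=0.72
-0.159 -0.090 0 1.00
-0.110 -0.072 0 1.00
-0.104 -0.081 0 1.00
-0.096 -0.090 0 1.00
-0.088 -0.098 0 1.00
clock: 19.77
tcp_pos: [0.567, -0.1084, 0.0141]
ee_rot: [-0.002, 0.338, 0.941, 0.003]
force: [-4.1, 9.8, 3.2]
width: 0.0117
t=19.77 h=140.53 pos=[ 0.567  -0.1084  0.0141] r=75.2 posang=139.54 F=[-4.1  9.8  3.2] Frad=9.5 Ftan=-4.8 Tz=0.35 M_axis=-0.02 q7=1.08
-0.100 -0.122 0 1.00
-0.070 -0.111 0 1.00
-0.060 -0.118 0 1.00
-0.049 -0.122 0 1.00
-0.039 -0.126 0 1.00
```

```bash
python3 -m handwheel '-0.09 -0.09 0 1; -0.07 -0.108 0 1; -0.06 -0.118 0 1; -0.05 -0.122 0 1; -0.04 -0.126 0 1'; python3 arc.py .6240 -.1562 5 5
```

```text
clock: 20.4
tcp_pos: [0.5514, -0.1388, 0.014]
ee_rot: [-0.001, 0.127, 0.992, 0.002]
force: [-4.3, 6.6, 1.6]
width: 0.0117
t=20.40 h=165.45 pos=[ 0.5514 -0.1388  0.014 ] r=74.6 posang=166.49 F=[-4.3  6.6  1.6] Frad=5.7 Ftan=-5.4 Tz=0.49 M_axis=0.08 q7=1.45
-0.038 -0.098 0 1.00
-0.016 -0.131 0 1.00
-0.005 -0.131 0 1.00
0.007 -0.132 0 1.00
0.018 -0.130 0 1.00
```

```bash
python3 -m handwheel '-0.04 -0.1 0 1; -0.018 -0.13 0 1; -0.005 -0.131 0 1; 0.007 -0.132 0 1; 0.018 -0.13 0 1'; python3 arc.py .6240 -.1562 5 5
```

```text
clock: 21.02
tcp_pos: [0.5499, -0.172, 0.014]
ee_rot: [-0.0, -0.09, 0.996, 0.001]
force: [-3.0, 2.4, -0.5]
width: 0.0116
t=21.02 h=190.33 pos=[ 0.5499 -0.172   0.014 ] r=75.8 posang=192.00 F=[-3.   2.4 -0.5] Frad=2.5 Ftan=-3.0 Tz=0.19 M_axis=-0.04 q7=1.82
0.026 -0.084 0 1.00
0.041 -0.125 0 1.00
0.051 -0.122 0 1.00
0.061 -0.116 0 1.00
0.072 -0.111 0 1.00
```

```bash
python3 -m handwheel '0.03 -0.1 0 1; 0.041 -0.125 0 1; 0.051 -0.122 0 1; 0.061 -0.116 0 1; 0.072 -0.111 0 1'; python3 arc.py .6240 -.1562 5 3
```

```text
clock: 21.65
tcp_pos: [0.5627, -0.2018, 0.0141]
ee_rot: [-0.0, -0.303, 0.953, 0.001]
force: [-3.0, 0.8, -0.5]
width: 0.0118
t=21.65 h=215.25 pos=[ 0.5627 -0.2018  0.0141] r=76.4 posang=216.67 F=[-3.   0.8 -0.5] Frad=1.9 Ftan=-2.4 Tz=0.09 M_axis=-0.09 q7=2.19
0.073 -0.064 0 1.00
0.089 -0.096 0 1.00
0.098 -0.089 0 1.00
```

```bash
python3 -m handwheel '0.08 -0.08 0 1; 0.089 -0.096 0 1; 0.098 -0.089 0 1; 0 0 0 0; 0 0 0 0'; python3 arc.py .6240 -.1562 -5 15; python3 - <<'E'
from h import *
for n in ('top','scene'):
    c=grab(n); x,y=proj(c,[[.6232,-.1548,.068]])[0]; x=int(x);y=int(y)
    cv2.imwrite(f'pics/{n}10.png',cv2.resize(cv2.cvtColor(cv2.convertScaleAbs(c['frame'][y-40:y+30,x-45:x+45],alpha=1.3),cv2.COLOR_RGB2BGR),None,fx=8,fy=8,interpolation=cv2.INTER_CUBIC))
E
```

```text
clock: 22.28
tcp_pos: [0.5764, -0.2158, 0.0142]
ee_rot: [0.0, -0.422, 0.907, -0.0]
force: [-0.9, -1.7, -1.6]
width: 0.0118
t=22.27 h=229.92 pos=[ 0.5764 -0.2158  0.0142] r=76.3 posang=231.41 F=[-0.9 -1.7 -1.6] Frad=1.9 Ftan=0.4 Tz=-0.10 M_axis=-0.07 q7=2.41
-0.117 0.127 0 -1.00
-0.089 0.097 0 -1.00
-0.080 0.105 0 -1.00
-0.071 0.111 0 -1.00
-0.060 0.117 0 -1.00
-0.051 0.121 0 -1.00
-0.039 0.126 0 -1.00
-0.028 0.129 0 -1.00
-0.017 0.130 0 -1.00
-0.006 0.132 0 -1.00
0.006 0.132 0 -1.00
0.017 0.130 0 -1.00
0.029 0.129 0 -1.00
0.040 0.125 0 -1.00
0.050 0.122 0 -1.00
```

View pics/top10.png

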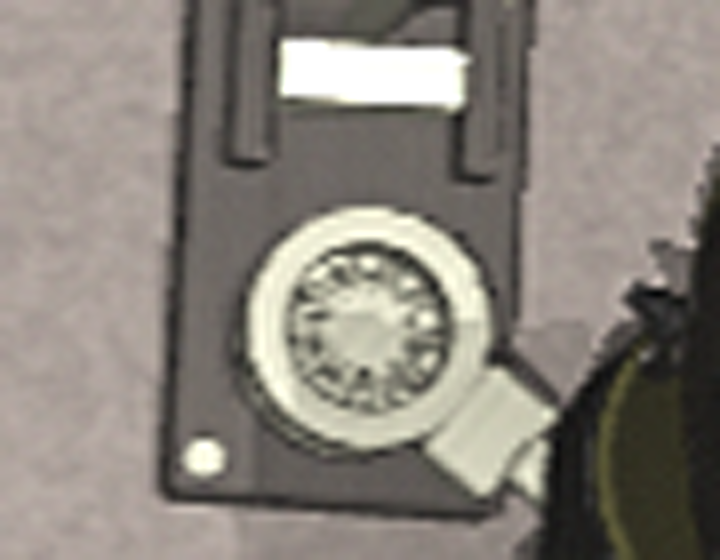

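View pics/scene10.png

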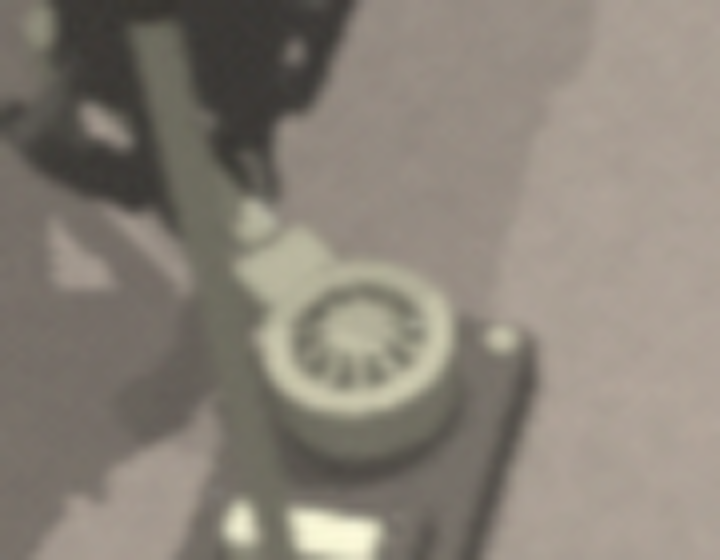

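The white jaw has visibly moved toward the rod, from about row 209.4 to 206. I'll measure its travel to judge how much tightening is left.

```bash
cat > jaw.py <<'E'
from h import *
def jaw(c,im):
    # bright strip near jaw; fit rows of lower edge
    g=im.astype(float).sum(2); out=[]
    for x in range(406,424):
        col=g[192:216,x]; k=np.argmax(col); thr=(col.max()+col[min(k+9,23)])/2
        j=k
        while j<23 and col[j]>thr: j+=1
        if j<23 and j>0: 
            y=192+j-1+(col[j-1]-thr)/(col[j-1]-col[j]); out.append((x,y))
    P=plane(c,out,.055)
    A=np.array([.6236,-.1556]); y=np.radians(-3.4); e=np.array([np.cos(y),np.sin(y)])
    return np.median((P[:,:2]-A)@e), np.median([o[1] for o in out])
if __name__=='__main__':
    c=grab('top'); print('now',jaw(c,c['frame']))
E
python3 - <<'E'
from jaw import *
c=grab('top'); print('now',jaw(c,c['frame']))
i0=cv2.cvtColor(cv2.imread('pics/top0.png'),cv2.COLOR_BGR2RGB); print('start',jaw(c,i0))
E
```

```text
now (np.float64(0.06085694296744847), np.float64(205.35787530671922))
start (np.float64(0.05488632814842344), np.float64(208.31341030367088))
```

The jaw has travelled 6 mm of about 10 mm, which is roughly 1.9 rad, so about 0.7–1.3 rad remains. I'll do the second stroke fast at first and then in small steps.

```bash
python3 -m handwheel '-0.1 0.11 0 -1; -0.09 0.098 0 -1; -0.08 0.105 0 -1; -0.07 0.111 0 -1; -0.06 0.117 0 -1'; python3 arc.py .6240 -.1562 -5 5;  python3 -m handwheel '-0.05 0.121 0 -1; -0.04 0.126 0 -1; -0.028 0.129 0 -1; -0.017 0.13 0 -1; -0.006 0.132 0 -1'; python3 arc.py .6240 -.1562 -5 5
```

```text
clock: 23.05
tcp_pos: [0.5562, -0.1874, 0.0142]
ee_rot: [0.0, -0.216, 0.976, 0.0]
force: [0.1, -1.4, -2.0]
width: 0.0118
t=23.05 h=204.90 pos=[ 0.5562 -0.1874  0.0142] r=74.7 posang=204.72 F=[ 0.1 -1.4 -2. ] Frad=0.4 Ftan=1.3 Tz=-0.13 M_axis=-0.03 q7=2.03
-0.063 0.110 0 -1.00
-0.040 0.126 0 -1.00
-0.028 0.129 0 -1.00
-0.017 0.130 0 -1.00
-0.005 0.132 0 -1.00
clock: 23.68
tcp_pos: [0.5491, -0.1571, 0.0142]
ee_rot: [0.0, 0.002, 1.0, -0.0]
force: [0.3, -3.4, -0.8]
width: 0.0117
t=23.68 h=179.81 pos=[ 0.5491 -0.1571  0.0142] r=74.9 posang=180.70 F=[ 0.3 -3.4 -0.8] Frad=-0.2 Ftan=3.4 Tz=-0.09 M_axis=0.17 q7=1.65
-0.007 0.155 0 -1.00
0.018 0.130 0 -1.00
0.029 0.129 0 -1.00
0.040 0.125 0 -1.00
0.051 0.122 0 -1.00
```

Now driving (0.17 Nm). I'll go 10° further at half speed and check the jaw.

```bash
python3 -m handwheel '0 0.065 0 -0.5; 0.005 0.065 0 -0.5; 0.01 0.065 0 -0.5; 0.012 0.065 0 -0.5; 0 0 0 0'; python3 arc.py .6240 -.1562 -1 5; python3 jaw.py
```

```text
clock: 24.3
tcp_pos: [0.5502, -0.1437, 0.0141]
ee_rot: [-0.0, 0.087, 0.996, -0.0]
force: [-2.6, -3.3, -0.3]
width: 0.0118
t=24.30 h=169.97 pos=[ 0.5502 -0.1437  0.0141] r=74.8 posang=170.40 F=[-2.6 -3.3 -0.3] Frad=2.0 Ftan=3.7 Tz=-0.25 M_axis=0.03 q7=1.51
-0.007 0.039 0 -0.20
0.006 0.026 0 -0.20
0.005 0.026 0 -0.20
0.006 0.026 0 -0.20
0.007 0.025 0 -0.20
now (np.float64(0.06206236521908719), np.float64(204.4601905556161))
```

```bash
python3 -m handwheel '0.005 0.026 0 -0.2; 0.006 0.026 0 -0.2; 0.006 0.026 0 -0.2; 0.006 0.026 0 -0.2; 0.007 0.025 0 -0.2'; python3 arc.py .6240 -.1562 -1 5;python3 -m handwheel '0.008 0.025 0 -0.2; 0.008 0.025 0 -0.2; 0.008 0.025 0 -0.2; 0.008 0.025 0 -0.2; 0.009 0.025 0 -0.2'; python3 arc.py .6240 -.1562 -0.5 5
```

```text
clock: 24.98
tcp_pos: [0.5516, -0.1374, 0.014]
ee_rot: [-0.0, 0.131, 0.991, -0.0]
force: [-3.9, -4.5, 0.4]
width: 0.0117
t=24.98 h=164.95 pos=[ 0.5516 -0.1374  0.014 ] r=74.8 posang=165.41 F=[-3.9 -4.5  0.4] Frad=2.7 Ftan=5.3 Tz=-0.22 M_axis=0.18 q7=1.43
-0.002 0.041 0 -0.20
0.007 0.025 0 -0.20
0.008 0.025 0 -0.20
0.008 0.025 0 -0.20
0.009 0.025 0 -0.20
clock: 25.6
tcp_pos: [0.5535, -0.1309, 0.014]
ee_rot: [-0.001, 0.174, 0.985, 0.0]
force: [-3.9, -4.0, 0.4]
width: 0.0119
t=25.60 h=159.96 pos=[ 0.5535 -0.1309  0.014 ] r=74.9 posang=160.29 F=[-3.9 -4.   0.4] Frad=2.4 Ftan=5.1 Tz=-0.17 M_axis=0.21 q7=1.36
-0.004 0.025 0 -0.10
0.005 0.012 0 -0.10
0.005 0.012 0 -0.10
0.005 0.012 0 -0.10
0.005 0.013 0 -0.10
```

```bash
python3 -m handwheel '0.004 0.01 0 -0.08; 0.004 0.01 0 -0.08; 0.004 0.01 0 -0.08; 0.004 0.01 0 -0.08; 0.004 0.01 0 -0.08'; python3 arc.py .6240 -.1562 -0.5 1;python3 -m handwheel '0.004 0.01 0 -0.08; 0.004 0.01 0 -0.08; 0.004 0.01 0 -0.08; 0.004 0.01 0 -0.08; 0.004 0.01 0 -0.08'; python3 arc.py .6240 -.1562 -0.5 1
```

```text
clock: 26.22
tcp_pos: [0.5544, -0.1284, 0.014]
ee_rot: [-0.001, 0.191, 0.982, 0.0]
force: [-3.4, -3.6, 1.3]
width: 0.0118
t=26.23 h=157.98 pos=[ 0.5544 -0.1284  0.014 ] r=75.0 posang=158.25 F=[-3.4 -3.6  1.3] Frad=1.9 Ftan=4.6 Tz=-0.23 M_axis=0.12 q7=1.33
-0.002 0.023 0 -0.10
clock: 26.85
tcp_pos: [0.5554, -0.1259, 0.014]
ee_rot: [-0.001, 0.208, 0.978, 0.0]
force: [-3.9, -2.5, 0.2]
width: 0.0117
t=26.85 h=155.98 pos=[ 0.5554 -0.1259  0.014 ] r=75.0 posang=156.18 F=[-3.9 -2.5  0.2] Frad=2.6 Ftan=3.9 Tz=-0.22 M_axis=0.07 q7=1.30
-0.002 0.021 0 -0.10
```

```bash
python3 jaw.py
```

```text
now (np.float64(0.06303841918162587), np.float64(204.35196298449964))
```

```bash
python3 -m handwheel '0.004 0.01 0 -0.08; 0.004 0.01 0 -0.08; 0.004 0.01 0 -0.08; 0.004 0.01 0 -0.08; 0.004 0.01 0 -0.08'; python3 arc.py .6240 -.1562 -0.5 1
```

```text
clock: 27.52
tcp_pos: [0.5565, -0.1235, 0.014]
ee_rot: [-0.0, 0.225, 0.974, -0.0]
force: [-3.4, -3.9, 0.9]
width: 0.0119
t=27.52 h=153.98 pos=[ 0.5565 -0.1235  0.014 ] r=75.0 posang=154.15 F=[-3.4 -3.9  0.9] Frad=1.4 Ftan=5.0 Tz=-0.20 M_axis=0.18 q7=1.27
-0.002 0.021 0 -0.10
```

```bash
python3 -c "
from h import *
c=grab('top'); x,y=414,205
cv2.imwrite('pics/jz.png',cv2.resize(cv2.cvtColor(c['frame'][180:220,385:445],cv2.COLOR_RGB2BGR),None,fx=10,fy=10,interpolation=cv2.INTER_CUBIC))"
```

```text
(no output)
```

View pics/jz.png

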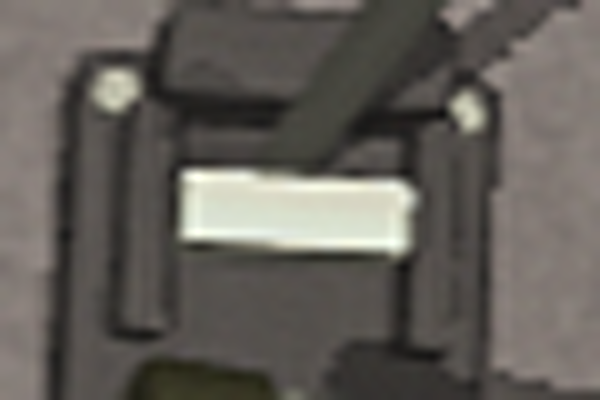

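The jaw's far edge is near crop row 170, close to the rod's shaft. I'll keep going one small call at a time.

```bash
python3 -m handwheel '0.004 0.01 0 -0.08; 0.005 0.01 0 -0.08; 0.005 0.01 0 -0.08; 0.005 0.01 0 -0.08; 0.005 0.01 0 -0.08'; python3 arc.py .6240 -.1562 -0.5 1
```

```text
clock: 28.2
tcp_pos: [0.5577, -0.1211, 0.014]
ee_rot: [-0.0, 0.242, 0.97, -0.0]
force: [-3.8, -4.7, 0.2]
width: 0.0116
t=28.20 h=151.97 pos=[ 0.5577 -0.1211  0.014 ] r=75.0 posang=152.10 F=[-3.8 -4.7  0.2] Frad=1.2 Ftan=5.9 Tz=-0.23 M_axis=0.21 q7=1.24
-0.001 0.019 0 -0.10
```

```bash
python3 -m handwheel '0.005 0.01 0 -0.08; 0.005 0.009 0 -0.08; 0.005 0.009 0 -0.08; 0.005 0.009 0 -0.08; 0.005 0.009 0 -0.08'; python3 arc.py .6240 -.1562 -0.5 1
```

```text
clock: 28.82
tcp_pos: [0.559, -0.1187, 0.014]
ee_rot: [-0.0, 0.259, 0.966, -0.0]
force: [-2.7, -4.3, 0.7]
width: 0.0118
t=28.82 h=149.97 pos=[ 0.559  -0.1187  0.014 ] r=75.0 posang=150.05 F=[-2.7 -4.3  0.7] Frad=0.2 Ftan=5.1 Tz=-0.23 M_axis=0.15 q7=1.21
-0.000 0.018 0 -0.10
```

```bash
python3 -m handwheel '0.005 0.01 0 -0.08; 0.005 0.009 0 -0.08; 0.005 0.009 0 -0.08; 0.005 0.009 0 -0.08; 0.005 0.009 0 -0.08'; python3 arc.py .6240 -.1562 -0.5 1; python3 jaw.py
```

```text
clock: 29.45
tcp_pos: [0.5603, -0.1165, 0.014]
ee_rot: [-0.0, 0.276, 0.961, -0.0]
force: [-2.4, -3.9, 1.1]
width: 0.0121
t=29.45 h=147.97 pos=[ 0.5603 -0.1165  0.014 ] r=75.0 posang=148.03 F=[-2.4 -3.9  1.1] Frad=-0.0 Ftan=4.6 Tz=-0.22 M_axis=0.13 q7=1.18
0.000 0.017 0 -0.10
now (np.float64(0.06340830308373019), np.float64(204.22740948624596))
```

```bash
python3 -m handwheel '0.006 0.009 0 -0.08; 0.006 0.009 0 -0.08; 0.006 0.009 0 -0.08; 0.006 0.009 0 -0.08; 0.006 0.009 0 -0.08'; python3 arc.py .6240 -.1562 -0.5 1
```

```text
clock: 30.12
tcp_pos: [0.5617, -0.1142, 0.0139]
ee_rot: [-0.0, 0.293, 0.956, -0.0]
force: [-3.1, -3.7, 1.1]
width: 0.0121
t=30.12 h=145.97 pos=[ 0.5617 -0.1142  0.0139] r=75.1 posang=145.99 F=[-3.1 -3.7  1.1] Frad=0.5 Ftan=4.8 Tz=-0.28 M_axis=0.09 q7=1.15
0.001 0.016 0 -0.10
```

```bash
python3 -m handwheel '0.006 0.009 0 -0.08; 0.006 0.009 0 -0.08; 0.006 0.009 0 -0.08; 0.006 0.009 0 -0.08; 0.006 0.009 0 -0.08'; python3 arc.py .6240 -.1562 -0.5 1
```

```text
clock: 30.75
tcp_pos: [0.5633, -0.112, 0.0139]
ee_rot: [-0.0, 0.309, 0.951, -0.0]
force: [-2.8, -4.7, 0.1]
width: 0.0113
t=30.75 h=143.97 pos=[ 0.5633 -0.112   0.0139] r=75.1 posang=143.95 F=[-2.8 -4.7  0.1] Frad=-0.5 Ftan=5.5 Tz=-0.25 M_axis=0.16 q7=1.12
0.002 0.014 0 -0.10
```

```bash
python3 -m handwheel '0.006 0.009 0 -0.08; 0.006 0.009 0 -0.08; 0.006 0.009 0 -0.08; 0.006 0.008 0 -0.08; 0.006 0.008 0 -0.08'; python3 arc.py .6240 -.1562 -0.5 1; python3 jaw.py
```

```text
clock: 31.38
tcp_pos: [0.5648, -0.1098, 0.014]
ee_rot: [-0.0, 0.326, 0.945, -0.0]
force: [-3.2, -4.0, 0.6]
width: 0.0118
t=31.38 h=141.97 pos=[ 0.5648 -0.1098  0.014 ] r=75.2 posang=141.91 F=[-3.2 -4.   0.6] Frad=0.0 Ftan=5.1 Tz=-0.23 M_axis=0.16 q7=1.09
0.002 0.013 0 -0.10
now (np.float64(0.0635543654162369), np.float64(203.91695369307308))
```

From here, one call at a time with a check after each.

```bash
python3 -m handwheel '0.006 0.008 0 -0.08; 0.006 0.008 0 -0.08; 0.006 0.008 0 -0.08; 0.006 0.008 0 -0.08; 0.007 0.008 0 -0.08'; python3 arc.py .6240 -.1562 -0.5 1
```

```text
clock: 32.05
tcp_pos: [0.566, -0.1078, 0.0139]
ee_rot: [-0.001, 0.342, 0.94, -0.0]
force: [-5.0, -3.6, 2.1]
width: 0.0118
t=32.05 h=139.98 pos=[ 0.566  -0.1078  0.0139] r=75.6 posang=140.19 F=[-5.  -3.6  2.1] Frad=1.5 Ftan=6.0 Tz=-0.20 M_axis=0.25 q7=1.06
0.013 0.013 0 -0.10
```

There's a slight lag and rise (0.25 Nm). I'll use finer steps.

```bash
python3 -m handwheel '0.004 0.004 0 -0.04; 0.004 0.004 0 -0.04; 0.004 0.004 0 -0.04; 0 0 0 0; 0 0 0 0'; python3 arc.py .6240 -.1562 -0.5 1; python3 jaw.py
```

```text
clock: 32.67
tcp_pos: [0.5662, -0.1072, 0.0139]
ee_rot: [-0.001, 0.347, 0.938, -0.0]
force: [-5.1, -4.4, 2.0]
width: 0.0114
t=32.67 h=139.40 pos=[ 0.5662 -0.1072  0.0139] r=75.8 posang=139.68 F=[-5.1 -4.4  2. ] Frad=1.0 Ftan=6.6 Tz=-0.17 M_axis=0.33 q7=1.06
0.018 0.012 0 -0.10
now (np.float64(0.06357670192313047), np.float64(203.89709992608334))
```

```bash
python3 -m handwheel '0.004 0.004 0 -0.04; 0.004 0.004 0 -0.04; 0.004 0.004 0 -0.04; 0 0 0 0; 0 0 0 0'; python3 arc.py .6240 -.1562 -0.5 1
```

```text
clock: 33.35
tcp_pos: [0.5665, -0.1066, 0.0139]
ee_rot: [-0.001, 0.352, 0.936, -0.0]
force: [-4.9, -3.0, 2.4]
width: 0.0114
t=33.35 h=138.80 pos=[ 0.5665 -0.1066  0.0139] r=75.9 posang=139.20 F=[-4.9 -3.   2.4] Frad=1.7 Ftan=5.4 Tz=-0.11 M_axis=0.30 q7=1.05
0.022 0.012 0 -0.10
```

```bash
python3 -m handwheel '0.005 0.005 0 -0.04; 0.005 0.005 0 -0.04; 0.005 0.005 0 -0.04; 0 0 0 0; 0 0 0 0'; python3 arc.py .6240 -.1562 -0.5 1
```

```text
clock: 33.98
tcp_pos: [0.5668, -0.1059, 0.0138]
ee_rot: [-0.002, 0.357, 0.934, -0.001]
force: [-7.0, -3.8, 3.0]
width: 0.0117
t=33.98 h=138.20 pos=[ 0.5668 -0.1059  0.0138] r=76.1 posang=138.70 F=[-7.  -3.8  3. ] Frad=2.8 Ftan=7.5 Tz=-0.07 M_axis=0.50 q7=1.04
0.027 0.011 0 -0.10
```

```bash
python3 - <<'E'
from jaw import *
import arc
A=np.array([.624,-.1562])
for i in range(4):
    c=grab('top'); print(jaw(c,c['frame'])); arc.st(A)
x,y=414,205
cv2.imwrite('pics/jz2.png',cv2.resize(cv2.cvtColor(c['frame'][180:220,385:445],cv2.COLOR_RGB2BGR),None,fx=10,fy=10,interpolation=cv2.INTER_CUBIC))
c=grab('scene');cv2.imwrite('pics/sz2.png',cv2.resize(cv2.cvtColor(cv2.convertScaleAbs(c['frame'][200:290,220:340],alpha=1.4),cv2.COLOR_RGB2BGR),None,fx=6,fy=6,interpolation=cv2.INTER_CUBIC))
E
```

```text
(np.float64(0.06359276289957656), np.float64(203.89184096802074))
t=34.02 h=138.20 pos=[ 0.5668 -0.1059  0.0138] r=76.2 posang=138.69 F=[-6.3 -4.6  2.4] Frad=1.7 Ftan=7.6 Tz=-0.13 M_axis=0.45 q7=1.04
(np.float64(0.06357525357904775), np.float64(203.88873198452637))
t=34.08 h=138.20 pos=[ 0.5668 -0.1059  0.0138] r=76.2 posang=138.71 F=[-7.4 -4.4  2.2] Frad=2.6 Ftan=8.2 Tz=-0.10 M_axis=0.53 q7=1.04
(np.float64(0.06357239571399087), np.float64(203.88572009672097))
t=34.12 h=138.20 pos=[ 0.5668 -0.1059  0.0138] r=76.2 posang=138.72 F=[-7.2 -4.3  2.8] Frad=2.6 Ftan=8.0 Tz=-0.18 M_axis=0.43 q7=1.04
(np.float64(0.06358072692987887), np.float64(203.89751982297622))
t=34.17 h=138.20 pos=[ 0.5668 -0.1059  0.0138] r=76.2 posang=138.70 F=[-6.8 -4.1  2.6] Frad=2.4 Ftan=7.6 Tz=-0.04 M_axis=0.53 q7=1.04
```

View pics/jz2.png

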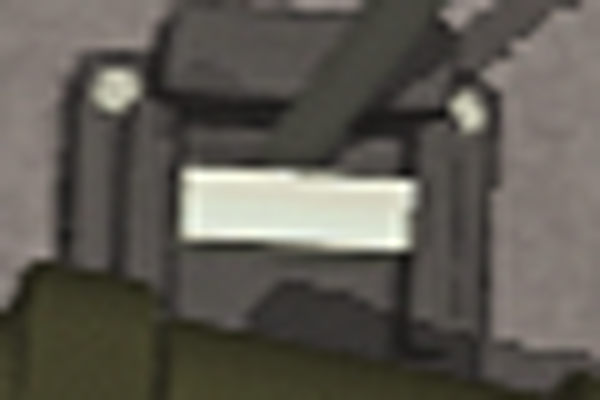

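View pics/sz2.png

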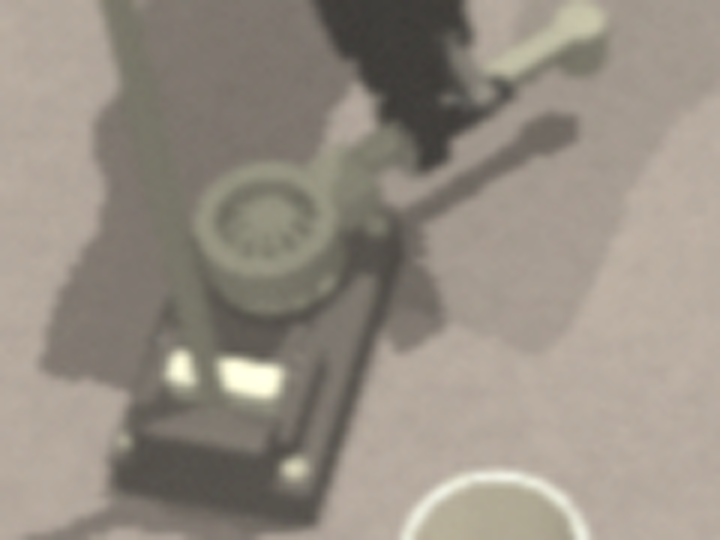

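The handle is solid. The jaw has stayed at 63.58 mm through the last 4° of pull and sits against the rod. The axis torque holds steady at about 0.48 Nm, which is between 0.35 and 0.8. I'll ease off slightly, release and retreat straight up.

```bash
python3 -m handwheel '-0.009 -0.009 0 0.14; -0.009 -0.009 0 0.14; -0.009 -0.009 0 0.14; 0 0 0 0; 0 0 0 0'; python3 arc.py .6240 -.1562 -0.5 1; python3 jaw.py
```

```text
clock: 34.85
tcp_pos: [0.5659, -0.1078, 0.0139]
ee_rot: [-0.001, 0.34, 0.94, -0.001]
force: [-5.9, -5.6, 3.1]
width: 0.0121
t=34.85 h=140.24 pos=[ 0.5659 -0.1078  0.0139] r=75.6 posang=140.20 F=[-5.9 -5.6  3.1] Frad=1.0 Ftan=8.0 Tz=-0.31 M_axis=0.29 q7=1.07
0.010 0.008 0 -0.10
now (np.float64(0.06357069250761033), np.float64(203.91533894528945))
```

```bash
python3 -m handwheel '-0.012 -0.014 0.005 0.1; -0.012 -0.014 0 0.1; -0.012 -0.014 0 0.1; 0 0 0 0; 0 0 0 0'; python3 arc.py .6240 -.1562 -0.5 1
```

```text
clock: 35.52
tcp_pos: [0.5649, -0.1095, 0.014]
ee_rot: [-0.001, 0.327, 0.945, -0.0]
force: [-3.7, -4.4, 0.1]
width: 0.0117
t=35.52 h=141.77 pos=[ 0.5649 -0.1095  0.014 ] r=75.4 posang=141.68 F=[-3.7 -4.4  0.1] Frad=0.2 Ftan=5.7 Tz=-0.27 M_axis=0.16 q7=1.09
0.005 0.010 0 -0.10
```

```bash
python3 -m handwheel '-0.015 -0.018 0 0.15; -0.015 -0.018 0 0.15; -0.015 -0.018 0 0.15; 0 0 0 0; 0 0 0 0'; python3 arc.py .6240 -.1562 -0.5 1; python3 jaw.py
```

```text
clock: 36.15
tcp_pos: [0.5635, -0.1117, 0.0143]
ee_rot: [-0.0, 0.308, 0.951, 0.0]
force: [-1.5, -1.2, -1.5]
width: 0.0117
t=36.15 h=144.11 pos=[ 0.5635 -0.1117  0.0143] r=75.1 posang=143.70 F=[-1.5 -1.2 -1.5] Frad=0.5 Ftan=1.9 Tz=-0.20 M_axis=-0.06 q7=1.12
-0.005 0.006 0 -0.10
now (np.float64(0.0635806090427759), np.float64(203.90256211180125))
```

It's unloaded and the jaw still holds at 63.58 mm. Open and retreat.

```bash
python3 -m handwheel '0 0 0 0; 0 0 0 0; 0 0 0 0; 0 0 0 0; 0 0 0 0' 0.8; python3 arc.py .6240 -.1562 -0.5 1; python3 -m handwheel '0 0 0.1 0; 0 0 0.2 0; 0 0 0.4 0; 0 0 0.6 0; 0 0 0.6 0'; python3 -m handwheel '-0.5 0.3 0.6 0; -0.7 0.4 0.4 0; -0.7 0.4 0.2 0; -0.5 0.4 0 0; 0 0 0 0'; python3 - <<'E'
from h import *
for n in ('top','scene'):
    c=grab(n,n+'_end.png'); x,y=proj(c,[[.6,-.14,.06]])[0]; x=int(x);y=int(y)
    cv2.imwrite(f'pics/{n}11.png',cv2.resize(cv2.cvtColor(cv2.convertScaleAbs(c['frame'][y-50:y+50,x-65:x+65],alpha=1.3),cv2.COLOR_RGB2BGR),None,fx=6,fy=6,interpolation=cv2.INTER_CUBIC))
s=ctrl.sense(); print(s['tcp_pos'],s['force'],s['clock'])
import jaw; c=grab('top'); print(jaw.jaw(c,c['frame']))
E
```

```text
clock: 36.83
tcp_pos: [0.5634, -0.1121, 0.0144]
ee_rot: [0.0, 0.308, 0.951, 0.0]
force: [-0.1, 0.8, 0.0]
width: 0.0679
t=36.83 h=144.10 pos=[ 0.5634 -0.1121  0.0144] r=75.0 posang=143.91 F=[-0.1  0.8  0. ] Frad=0.5 Ftan=-0.6 Tz=-0.09 M_axis=-0.14 q7=1.12
-0.004 0.013 0 -0.10
clock: 37.45
tcp_pos: [0.5634, -0.1121, 0.111]
ee_rot: [0.0, 0.308, 0.951, 0.0]
force: [0.3, -0.5, 0.1]
width: 0.0684
clock: 38.08
tcp_pos: [0.4419, -0.0358, 0.1704]
ee_rot: [0.0, 0.307, 0.952, 0.0]
force: [0.4, 0.3, -0.6]
width: 0.0683
[ 0.44396474 -0.03724761  0.17016506] [-0.55530496 -0.09693153  0.45142511] 38.175
(np.float64(0.06364277040520445), np.float64(203.74356660771645))
```

View pics/top_end.png

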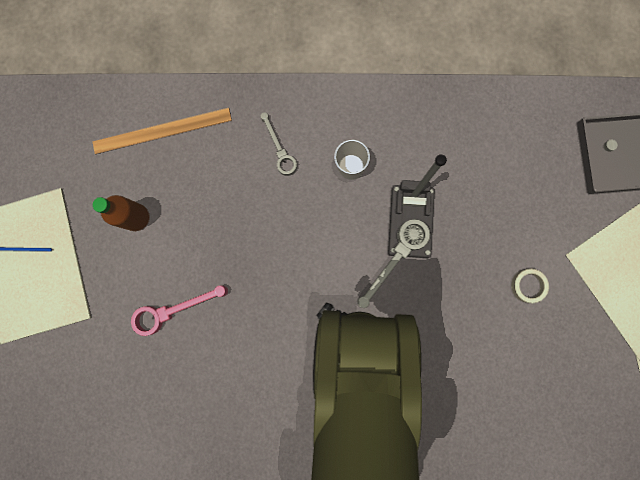

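View pics/scene11.png

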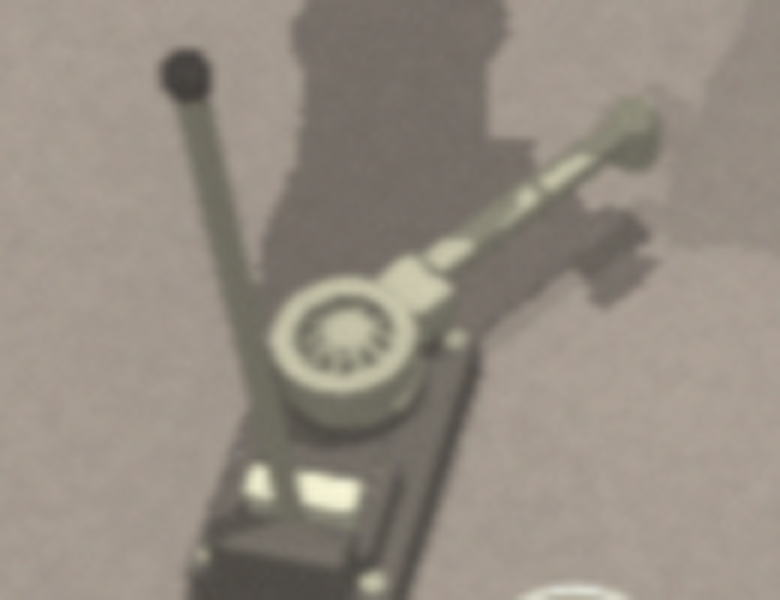

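View pics/top11.png

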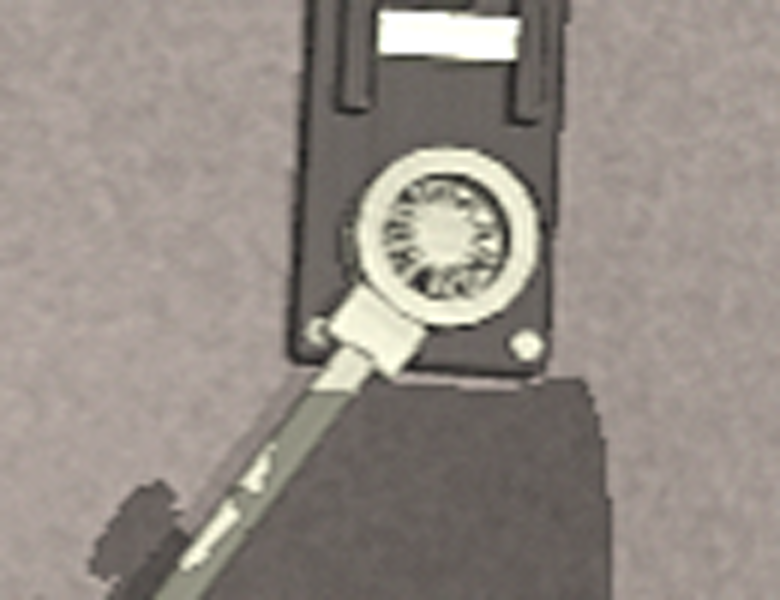

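The final views show the wrench lying flat on the nut, with its ring at top pixel (413,235) and the handle toward (365,298). The cup, bottle, tape and both other wrenches are at the same pixels as at the start, and the gripper is clear. I'm handing in.

```bash
python3 -c "
from station import ctrl
print(ctrl.finish_job()); print(ctrl.sense()['clock'])"
```

```text
the job is handed in; nothing more can be done
None
the job is handed in; nothing more can be done
```

The nut is tight, the wrench is lying flat on it, and I handed the job in at about 38 s of the 64 s allowed. I gripped the larger grey wrench by its bar, lowered it onto the nut and made one full drive stroke. I then let it slip back and made a second drive stroke until the handle came up solid. At that point I eased off, opened the gripper and moved clear.

**Tightness:** At the end the torque about the nut's axis held at 0.43–0.53 Nm, against roughly 0.15 Nm while turning. The readings scatter by about ±0.1 Nm, so 0.48 is an average. The jaw had stopped moving: it stayed at 63.58 mm from the nut axis over the last 2° or so of pull, and at 63.6 mm after release.

**Bystanders:** The final pictures show the cup, bottle, tape roll and both other wrenches where they started.

**What disagreed:**
- **Finger length:** The finger ends were about 38 mm behind the reported tool point. My first grasp closed on air above the bar; I measured the offset in two cameras and corrected for it, with no contact.
- **Position checks:** The camera and arm estimates of ring and nut differed by 2–3 mm. I corrected this by sight before lowering the wrench.
- **Feel of the stop:** The torque built up over about 4° of hand movement rather than suddenly. I put this down to give in the grip, because the jaw was not moving.

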